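Lock a part-turn plug into a test fixture and pull-test it

ROBOT

A 7-joint arm with a two-finger parallel gripper is mounted at the origin on the work surface. World frame = base frame: x ahead of the robot, y to its left, z up, the work surface at z = 0. Lengths are in m, angles in rad, forces in N, time in s.
With the tool pointing down it reaches from about 0.425 to 0.875 m from the base axis. Payload 8.4 kg.
Tool frame: the origin (TCP) lies at the very end of the fingers, on their centre line; the grasp point (between the pads) lies 19 mm behind it; z points along the fingers, y is the direction in which the jaws open and shut (so a half turn about z gives the same grasp; the last joint's range is limited). The gripper opens to 87 mm and grips with 3 to 60 N. Pads are 19 mm wide; open, the fingers measure 117 mm over their backs; the gripper's body (75 mm by 190 mm) begins 51 mm behind the grasp point.
Start: joints at [-1.278, 0.333, 0.04, 1.465, -0.013, 1.343, -0.059], TCP at [0.248, 0.601, 0.223] pointing down, gripper open.
Joint ranges: [-2.58, 2.58], [-0.38, 2.09], [-1.3, 1.39], [0.25, 2.4], [-1.5, 4.64], [0.08, 2.09], [-2.65, 2.65]. Speed limits (rad/s): [2.22, 2.22, 2.79, 2.79, 3.14, 3.14, 3.14].

INTERFACE

Orientations are given as a unit quaternion [w, x, y, z].
In Python, from rig import monitor, vision, robot gives the robot as it stands.
- The arm moves only by the tool servo_tool, never from a script. Its arguments are lists of equal length, an entry for each row: "delta_pos": the shift along the world's x, y, z in cm, a list of three; "turn": the turn about the world's z in degrees. In form: {"delta_pos": [[dx, dy, dz], ...], "turn": [turn, ...]}. A call has 1 to 5 rows; each row is the pose to reach, as a shift and turn from the pose commanded when the call began; what a row does not reach only later rows make up. A row lasts 1/10 s, in which the tool goes at most 50 mm and 8.59 degrees, less where a joint would pass 70% of its speed; a pose out of reach is approached as far as the arm can. A call with a gripper value outside its range is refused whole. "hand" is the opening in per cent of the stroke, from 0 (shut) to 100 (fully open), set as the call begins (left out, the last holds). The fingers move at their own pace and stop on an object; the grip force is fixed at half the most. Time passes only in rows, so rows that repeat a pose let the fingers close. It gives the time, the measured TCP pose, the force and the opening at its end, in the units of the state.
- monitor.sense(): the state, without advancing time (a new reading comes with each control period).
- vision.camera(name): name is "scene" or "side" or "wrist"; returns (picture, depth): 480x640x3 uint8, red, green, blue; 480x640 float32, m along the optical axis (not along the pixel's ray), 0 where there is no reading.
- vision.camera_params(name): a dict with "fx", "fy", "cx", "cy" (pixels), "T" (4x4, takes a point from camera to world coordinates). Camera axes: x right, y up, looking along -z (the intrinsics and any distortion apply to the point x, -y, -z); pixel columns grow to the right and rows downward; lengths in m; the calibration is good to about 2 mm. A picture is of the moment at which its call begins: read the wrist's pose just before it. camera_params takes no time and is no camera call; for the wrist camera it gives the pose at the moment of the call.
- robot.sign_off(): hands the job in, once; it reports no verdict.
The state is a dict: "time": time; "q": joint angles; "qd": joint speeds; "joint_torque": joint torques, N m; "tool_pos": TCP position; "tcp_rot": TCP orientation; "wrist_force": force on the tool from outside, world axes, zero at the start; "wrist_torque": the same for the moment, N m; "opening": finger opening in m.
Only numpy, scipy, OpenCV 4.12 (cv2) and the standard library are available. Lean on these libraries where they do the work, as an engineer would, in place of code of your own. Each camera call takes 0.05 s, during which the arm holds its last target.

TASK

Take the blue-topped plug out of the rack, set it fully home in the slot of the fixture's floating plate, and turn it clockwise (seen from above) until it meets its stop, so that it locks. Then prove that it holds: pull it straight up with slowly rising force to about 15 N, keep that pull for a good second, ease off, leave the plug locked and fully home, and let go. Never load the floating plate with more than 20 N up or down, and leave the other things alone.

Things in the scene. Friction and masses are not known exactly. Their poses are not given: they have to be found in the camera images.
- blue_plug: Plug to fit, upright in one of the rack's slots, hanging by its flange; 62 mm tall, about 60 g. Origin: centre of its underside, z up. From below: steel foot 30 (x) x 9 (y) x 6 mm; shank 14 mm dia to z = 22; flange 34 mm dia, z 22 to 26; blue wing, z 26 to 62. Same after a half turn; its x is within 0.12 rad of the rack's x.
- wing (a point): Centre of the blue plug's grip wing, 44 mm above the plug's origin. The wing is 30 (x) x 12 (y) x 36 (z) mm, parallel to the foot; pinch it across y from above.
- slot (a point): Centre of the slot's mouth in the top face of the floating plate, about 50 mm above the table; z up. The slot runs along x, 33 x 12 mm, widened at its centre to a 17 x 17 mm square for the shank. Plug home: flange on the plate, plug origin 22 mm below this point, with its foot free to turn below the plate.
- plate (a joint): Rise of the floating plate (m), 0 when free. Sprung: 16 N per mm up (pull, +) and down (push, -), so 15 N lifts it 0.94 mm; travel 4 mm either way. A locked plug first has 1 to 7 mm of free upward play, different each time and hidden, before its foot bears on a washer below the plate and begins to lift it.
- fixture: Test fixture, fixed: square base 160 mm with a blue frame 150 mm square and 46 mm high, origin at the centre of its underside; in it floats an aluminium plate 128 x 128 x 6 mm with a green circuit board round its middle. Turned clockwise from above, the plug's foot meets smooth, slippery stop pins about 1.22 rad from the slot's direction (locked); anticlockwise is blocked sooner.
- rack: Grey plastic rack 220 (x) x 56 (y) x 30 mm, fixed, three slots along x at x = -70, 0, 70 mm, each 33 x 18 mm. Origin: centre of its underside. A blue, a red and a black plug stand in it in any order.
- red_plug: Same plug with a red wing; leave in the rack. Origin at centre of its underside.
- black_plug: Same plug with a black wing; leave in the rack. Origin at centre of its underside.
- screwdriver: Screwdriver lying behind the work area; bystander.
- jar: Closed jar 52 mm dia x 75 mm; bystander. Origin at centre of its underside.
- standoff: Aluminium standoff, 16 mm dia, 55 mm tall, upright; bystander. Origin at centre of its underside.
- connector: Black and yellow connector block 30 x 22 x 26 mm; bystander. Origin at centre of its underside.
- collar: Blue ring 56 mm dia x 22 mm lying flat; bystander. Origin at centre of its underside.
Not all that is in view belongs to the job. Leave any green or purple look-alike of the blue_plug alone.

How it is judged:
By the outcome, as a careful person would: the job done as asked, in the order asked, and still so for the second after the job is handed in, with the robot touching nothing.
It also fails if it takes over 70 s, if anything falls off the work surface, if the arm or the gripper's body presses on something with over 40 N, if the wrist force passes 120 N, or if a joint passes its speed limit or range.

## Working session

There is one attempt and no reset: what is moved stays moved. The work goes in short steps, Python scripts to look and compute and a tool call to move; the robot and the scene stay as the last step left them, time stands still between calls to the robot, and variables do not carry over. Pictures are saved under pics/ and viewed, and the job is handed in when it is done.

Besides the shell and the picture viewer there is one more tool, called after "Call:" by a JSON object that holds its "op" and its "data". servo_tool: Moves the arm, as the interface text tells. Its arguments: {"type":"object","properties":{"delta_pos":{"type":"array","items":{"type":"array","items":{"type":"number"}}},"turn":{"type":"array","items":{"type":"number"}},"hand":{"type":"number"}},"required":["delta_pos","turn"]}

```bash
mkdir -p pics; ls; cat > h.py <<'E'
import numpy as np, cv2
from rig import monitor, vision, robot
def snap(name,fn):
    P=vision.camera_params(name); im,d=vision.camera(name)
    cv2.imwrite(f'pics/{fn}.png',im[:,:,::-1]); np.savez(f'pics/{fn}.npz',im=im,d=d,**{k:np.array(v) for k,v in P.items() if k in('fx','fy','cx','cy','T')})
    return im,d,P
def load(fn):
    z=np.load(f'pics/{fn}.npz'); P={k:z[k] for k in('fx','fy','cx','cy','T')}; return z['im'],z['d'],P
def ray(P,u,v):
    T=np.array(P['T']); r=np.array([(u-P['cx'])/P['fx'],-(v-P['cy'])/P['fy'],-1.]); return T[:3,3],T[:3,:3]@r
def onplane(P,u,v,z):
    o,r=ray(P,u,v); return o+r*(z-o[2])/r[2]
def pt(P,d,u,v):
    o,r=ray(P,u,v); return o+r*d[int(v),int(u)]
def cross(A,B):
    (o1,r1),(o2,r2)=A,B; s,t=np.linalg.lstsq(np.c_[r1,-r2],o2-o1,rcond=None)[0]
    return (o1+s*r1+o2+t*r2)/2, np.linalg.norm(o1+s*r1-o2-t*r2)
E
python3 - <<'E'
from h import *
for n in('scene','side','wrist'):
    im,d,P=snap(n,n+'0'); print(n,P)
print(monitor.sense())
E
```

```text
pics
scene {'fx': 544.3577792284901, 'fy': 544.3577792284901, 'cx': 316.1212348036044, 'cy': 235.72673790676347, 'T': array([[ 0.81326886, -0.47271898,  0.33930889,  0.96753626],
       [ 0.58186269,  0.66611046, -0.46661834, -0.5572745 ],
       [-0.00543785,  0.57691735,  0.81678443,  0.92722462],
       [ 0.        ,  0.        ,  0.        ,  1.        ]])}
side {'fx': 450.07600528484096, 'fy': 450.07600528484096, 'cx': 319.1067321026448, 'cy': 234.42159470198314, 'T': array([[-0.90875906,  0.22558838, -0.3510938 ,  0.30056935],
       [-0.41731727, -0.49488214,  0.76219287,  0.59147694],
       [-0.0018082 ,  0.83916718,  0.54387055,  0.55296523],
       [ 0.        ,  0.        ,  0.        ,  1.        ]])}
wrist {'fx': 345.3096425381612, 'fy': 345.3096425381612, 'cx': 319.8923214906433, 'cy': 237.24112949534688, 'T': array([[ 0.38105156, -0.89498339, -0.23195784,  0.18464248],
       [ 0.92455146,  0.36830055,  0.09777168,  0.62572138],
       [-0.00207383, -0.25171301,  0.9677997 ,  0.3847232 ],
       [ 0.        ,  0.        ,  0.        ,  1.        ]])}
{'time': 0.15, 'q': array([-1.27820473,  0.3337122 ,  0.03988592,  1.46604131, -0.01338087,
        1.34331512, -0.05851304]), 'qd': array([ 1.70935718e-04, -1.06325812e-03,  4.01962936e-04, -2.75701896e-03,
       -7.75113762e-05,  5.94209261e-04, -4.80560927e-04]), 'joint_torque': array([ 3.04310168e-03, -6.56843305e+01,  1.33725051e+00, -4.04108691e+01,
       -5.95217873e-02,  4.17232350e-02,  1.03933430e-04]), 'tool_pos': array([0.24809517, 0.60040226, 0.22190043]), 'tcp_rot': array([-6.84089849e-05,  1.94662109e-01,  9.80870173e-01, -6.01275613e-04]), 'wrist_force': array([-0.5693493 , -0.04378407, -0.37729075]), 'wrist_torque': array([ 0.02473927, -0.00290156, -0.04975639]), 'opening': 0.0868783676919332}
```

View pics/scene0.png

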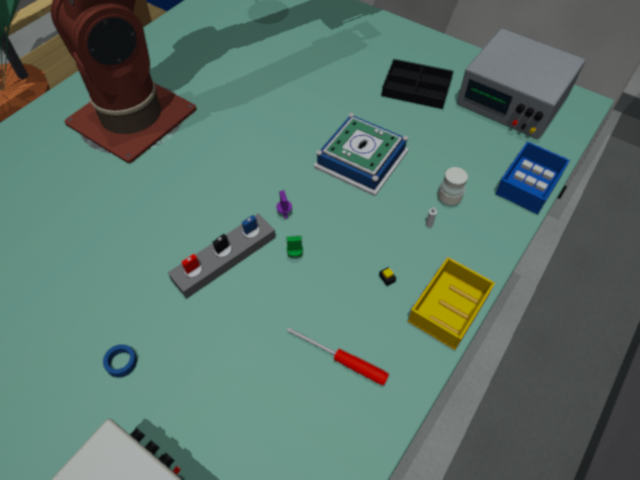

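View pics/side0.png

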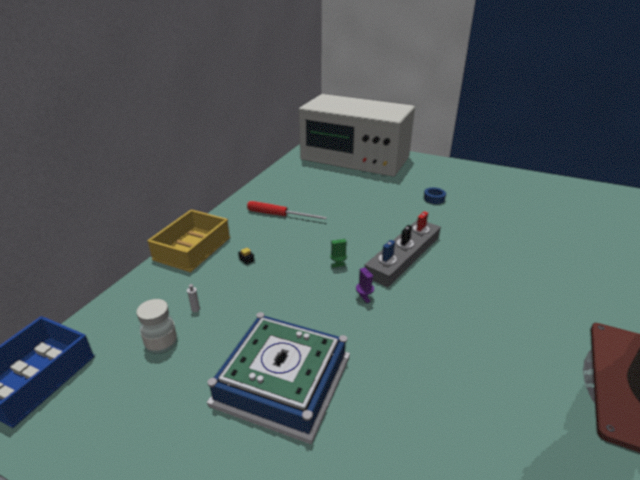

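View pics/wrist0.png

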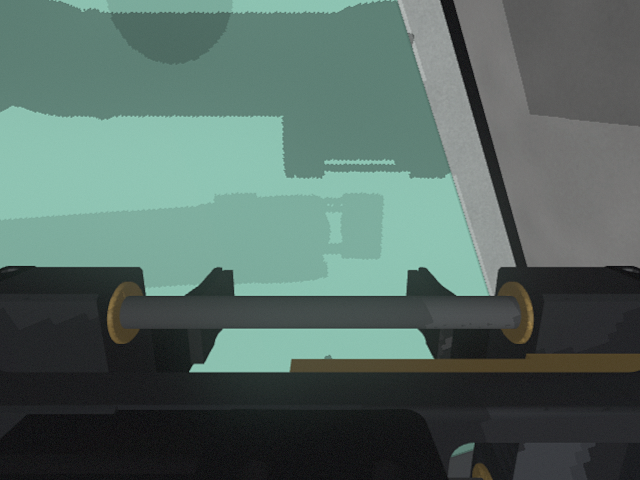

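Candidates for the target, in the scene picture: the blue wing in the rack (250,224), the purple look-alike (285,204), the green look-alike (294,245), the black and red plugs (222,242) and (191,263), the blue collar (120,360), the blue tray (533,175) and the blue fixture frame (362,152). I choose the wing at (250,224), which is (388,250) in the side view. It is the only blue wing standing in a rack slot. The slot is at (362,145) in the scene and (282,357) in the side view.

```bash
python3 - <<'E'
from h import *
s,sd,sP=load('scene0'); w,wd,wP=load('side0')
a=cv2.resize(s[190:290,160:310],None,fx=2.6,fy=2.6,interpolation=cv2.INTER_CUBIC)
b=cv2.resize(w[200:300,350:450],None,fx=2.6,fy=2.6,interpolation=cv2.INTER_CUBIC)
cv2.imwrite('pics/crop0.png',np.hstack([a,b])[:,:,::-1])
def blob(im,win,lo,hi):
    u0,v0,u1,v1=win; h=cv2.cvtColor(im[v0:v1,u0:u1],cv2.COLOR_RGB2HSV); m=cv2.inRange(h,lo,hi)
    n,l,st,c=cv2.connectedComponentsWithStats(m); i=1+np.argmax(st[1:,4]); return c[i]+[u0,v0],st[i]
for nm,ws,ww,lo,hi in [('blue',(235,205,270,245),(370,230,405,268),(100,100,30),(125,255,255)),('red',(175,245,210,280),(410,205,435,235),(0,130,60),(12,255,255)),
   ('slot',(350,135,374,155),(268,345,296,370),(0,0,0),(180,255,70))]:
    c1,s1=blob(s,ws,lo,hi);c2,s2=blob(w,ww,lo,hi)
    print(nm,c1,s1[4],c2,s2[4],cross(ray(sP,*c1),ray(wP,*c2)),pt(sP,sd,*c1),pt(wP,wd,*c2))
E
```

```text
blue [249.30769231 224.18343195] 169 [388.11678832 249.89781022] 137 (array([ 0.4788184 , -0.11276285,  0.0538519 ]), np.float64(0.001448370931104353)) [ 0.48642102 -0.11881904  0.06613476] [ 0.47472282 -0.09931072  0.06378877]
red [190.36979167 263.265625  ] 192 [421.98809524 219.95238095] 84 (array([ 0.44646905, -0.2491251 ,  0.05451776]), np.float64(0.0020919480735993486)) [ 0.45436305 -0.25289385  0.06588219] [ 0.4431031  -0.23514631  0.06341824]
slot [362.16129032 144.19354839] 31 [280.27722772 358.00990099] 101 (array([0.5403034 , 0.20771239, 0.04925147]), np.float64(0.0013289320217409748)) [0.52304274 0.24003766 0.0125702 ] [0.55788314 0.17822236 0.01100315]
```

View pics/crop0.png

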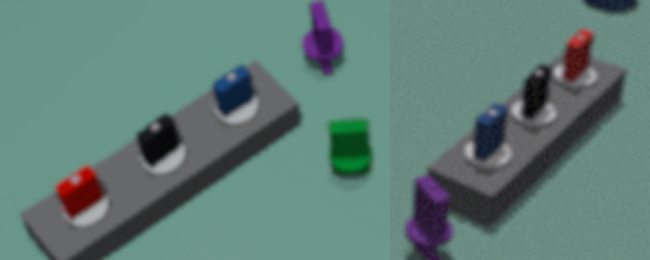

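The crop shows the blue wing in the end slot of the rack, nearest the purple look-alike. The green and purple ones both stand outside the rack. Next I go over the fixture, which is on the way, for close views.

Call:
{"op": "servo_tool", "data": {"delta_pos": [[2, -3, 0], [5, -7, 0], [8, -10.5, 0], [10.5, -14, 0], [13, -17, 0]], "turn": [-2, -6, -10, -15, -20]}}

```text
time: 0.65
tool_pos: [0.3793, 0.4285, 0.2225]
tcp_rot: [-0.0, 0.364, 0.931, -0.0]
wrist_force: [0.3, -0.3, 1.2]
opening: 0.0867
```

Call:
{"op": "servo_tool", "data": {"delta_pos": [[2.5, -3.5, 0], [5, -7, 0], [8, -11, 0], [11, -15, 0], [14, -19.5, 0]], "turn": [-5, -10, -16, -22, -26]}}

```text
time: 1.15
tool_pos: [0.5168, 0.2374, 0.2225]
tcp_rot: [-0.0, 0.564, 0.826, 0.0]
wrist_force: [0.9, -0.0, -0.4]
opening: 0.0873
```

Call:
{"op": "servo_tool", "data": {"delta_pos": [[1.7, -2.5, 0], [2.7, -4, 0], [2.7, -4, 0], [2.7, -4, 0]], "turn": [0, 0, 0, 0]}}

```text
time: 1.55
tool_pos: [0.5426, 0.1995, 0.2223]
tcp_rot: [-0.0, 0.563, 0.827, -0.0]
wrist_force: [-0.4, 0.2, 0.0]
opening: 0.0871
```

```bash
python3 - <<'E'
from h import *
s=monitor.sense(); print(s['time'],s['q'],s['tool_pos'],s['tcp_rot'])
im,d,P=snap('wrist','w1')
E
```

```text
1.55 [-0.79138957  0.1914616   0.41813332  1.66366351 -0.08056156  1.30403255
  0.01721952] [0.54256506 0.19954617 0.22227936] [-3.14534472e-04  5.62513429e-01  8.26788076e-01 -1.45194119e-04]
```

View pics/w1.png

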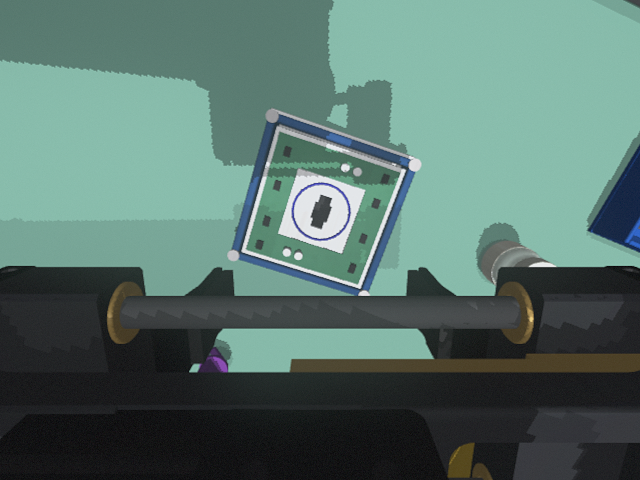

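The wrist view shows the fixture with the slot at about (321,211); the jar is at about (505,255) and the purple look-alike at about (212,362). I take a second, lower view from one side for triangulation.

Call:
{"op": "servo_tool", "data": {"delta_pos": [[2, -1, -2.5], [4, -1.7, -5], [4, -1.7, -5], [4, -1.7, -5]], "turn": [0, 0, 0, 0]}}

```text
time: 2.0
tool_pos: [0.5821, 0.1834, 0.172]
tcp_rot: [-0.001, 0.562, 0.827, -0.001]
wrist_force: [-0.3, 0.5, 0.0]
opening: 0.0873
```

```bash
cat >> h.py <<'E'
def slot(im,win,up=4):
    u0,v0,u1,v1=win; g=cv2.resize(cv2.cvtColor(im[v0:v1,u0:u1],cv2.COLOR_RGB2GRAY),None,fx=up,fy=up,interpolation=cv2.INTER_CUBIC)
    m=cv2.inRange(g,0,120); cs,_=cv2.findContours(m,cv2.RETR_EXTERNAL,cv2.CHAIN_APPROX_NONE); c=max(cs,key=cv2.contourArea)
    r=cv2.minAreaRect(c); M=cv2.moments(c); f=lambda p:(np.array(p)+.5)/up-.5+[u0,v0]
    return f([M['m10']/M['m00'],M['m01']/M['m00']]), f(r[0]), f(cv2.boxPoints(r)), f(c[:,0,:])
E
python3 - <<'E'
from h import *
s=monitor.sense(); print(s['time'],s['q'],s['tool_pos'],s['tcp_rot'])
im,d,P=snap('wrist','w2')
E
```

```text
2.0 [-0.73198886  0.29782231  0.4332613   1.65023227 -0.13146677  1.22411022
  0.10695699] [0.58206443 0.18337212 0.17204603] [-5.44969753e-04  5.61879646e-01  8.27218577e-01 -6.27033178e-04]
```

View pics/w2.png

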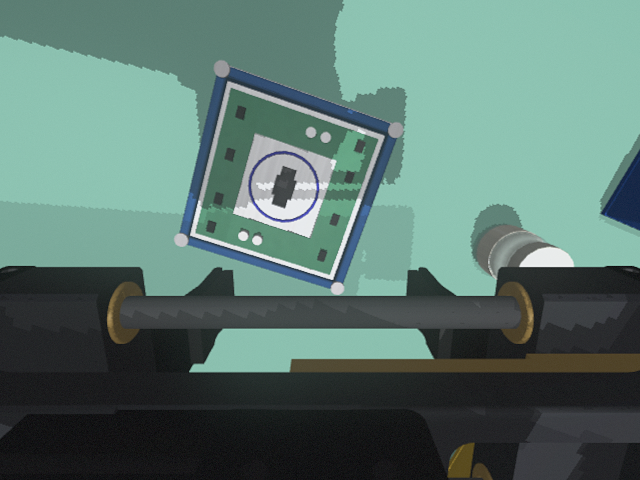

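```bash
python3 - <<'E'
from h import *
import math
R=[]
for fn,win in(('w1',(302,192,342,232)),('w2',(266,160,306,212))):
    im,d,P=load(fn); m,c,box,cn=slot(im,win)
    p=[onplane(P,*q,.05)[:2] for q in cn]; rr=cv2.minAreaRect((np.array(p)*1e4).astype(np.float32))
    print(fn,m,c,onplane(P,*m,.05),'depth',pt(P,d,m[0]+14,m[1]+8),'rect mm',np.array(rr[0])/10,np.array(rr[1])/10,rr[2])
    R.append(ray(P,*m)); 
print(cross(*R))
E
```

```text
w1 [320.76200351 211.38749038] [320.78750038 211.38750267] [0.54021401 0.20577373 0.05      ] depth [0.55587442 0.20369244 0.05158692] rect mm [540.22314453 205.59250488] [16.28244934 32.23167725] 3.0880353450775146
w2 [283.62467439 186.43782365] [283.57499886 186.52499771] [0.54010198 0.20600825 0.05      ] depth [0.5531412  0.20429766 0.05129281] rect mm [540.18461914 205.69611816] [16.89899292 32.65753174] 3.3075973987579346
(array([0.54015145, 0.20607936, 0.05121696]), np.float64(0.00020297138734382916))
```

Call:
{"op": "servo_tool", "data": {"delta_pos": [[-1, 0.3, 0], [-2.5, 0.6, 0], [-4, 1, 0], [-5, 1.3, 0], [-6, 1.6, 0]], "turn": [-8, -16, -24, -32, -40]}}

```text
time: 2.55
tool_pos: [0.522, 0.1998, 0.174]
tcp_rot: [-0.0, 0.812, 0.583, 0.001]
wrist_force: [0.5, -0.2, 0.8]
opening: 0.0873
```

Call:
{"op": "servo_tool", "data": {"delta_pos": [[0, 0, 0], [0, 0, 0], [0, 0, 0], [0, 0, 0], [0, 0, 0]], "turn": [-8, -16, -24, -32, -40]}}

```text
time: 3.05
tool_pos: [0.5225, 0.1996, 0.174]
tcp_rot: [-0.001, 0.963, 0.27, 0.001]
wrist_force: [-0.7, -0.7, 0.7]
opening: 0.0869
```

Call:
{"op": "servo_tool", "data": {"delta_pos": [[0, 0, 0], [0, 0, 0], [0, 0, 0], [0, 0, 0]], "turn": [-7, -10, -10, -10]}}

```text
time: 3.45
tool_pos: [0.5227, 0.1991, 0.1735]
tcp_rot: [-0.001, 0.982, 0.189, 0.001]
wrist_force: [1.1, -0.3, 0.2]
opening: 0.087
```

```bash
python3 - <<'E'
from h import *
s=monitor.sense(); print(s['time'],s['q'],s['tool_pos'],s['tcp_rot'])
im,d,P=snap('wrist','w3')
E
```

```text
3.45 [-0.9735464   0.196318    0.60506233  1.78128134 -0.12045588  1.19929052
 -1.5252309 ] [0.52273121 0.19913482 0.17346391] [-6.27133363e-04  9.82067083e-01  1.88529926e-01  5.64225920e-04]
```

View pics/w3.png

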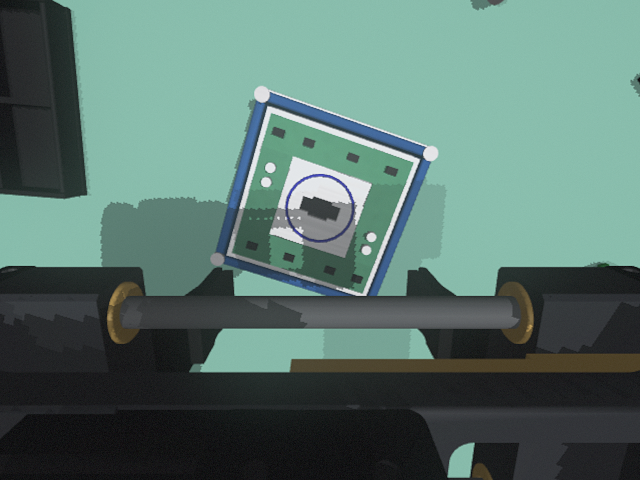

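```bash
python3 - <<'E'
from h import *
im,d,P=load('w3')
g=cv2.cvtColor(im,cv2.COLOR_RGB2GRAY)
print(g[208,295:350])
for win in((294,190,348,228),):
  m,c,box,cn=slot(im,win)
  for z in(.05,.0512):
    p=[onplane(P,*q,z)[:2] for q in cn]; rr=cv2.minAreaRect((np.array(p)*1e4).astype(np.float32))
    print(m,c,onplane(P,*m,z),'depth',pt(P,d,m[0]+14,m[1]+12),'rect mm',np.array(rr[0])/10,np.array(rr[1])/10,rr[2])
E
```

```text
[191 221 219 225 154  62  67  64  60  60  60  60  59  63  59  62  63  64
  60  61  60  62  63  62  63  62  63  63  61  60  62  63  63  59  61  62
  61  63  60  60  62  60  59  57  70 116 139 144 143 142 143 145 145 144
 142]
[319.55148351 208.57282327] [319.39314651 208.61904907] [0.5399919  0.20532867 0.05      ] depth [0.53440205 0.19022758 0.04749472] rect mm [539.85922852 205.31928711] [16.92288666 32.99389343] 3.012216567993164
[319.55148351 208.57282327] [319.39314651 208.61904907] [0.54018512 0.20540369 0.0512    ] depth [0.53440205 0.19022758 0.04749472] rect mm [540.05302734 205.39431152] [16.85201721 32.85565186] 3.0123252868652344
```

The slot measures about (0.5401, 0.2057) with its long axis at 93.1° and its height about 51 mm; views 90° apart agree within 0.5 mm. Next, the plug.

Call:
{"op": "servo_tool", "data": {"delta_pos": [[-0.5, -3, 1], [-1, -7, 2], [-1.7, -11, 3], [-2.3, -15, 3], [-3, -19, 3]], "turn": [6, 13, 20, 27, 34]}}

```text
time: 4.0
tool_pos: [0.4928, 0.0068, 0.2032]
tcp_rot: [-0.0, 0.883, 0.469, 0.001]
wrist_force: [0.1, -0.4, -0.5]
opening: 0.0871
```

Call:
{"op": "servo_tool", "data": {"delta_pos": [[-0.5, -4, 0], [-1, -8, 0], [-1.4, -12, 0], [-1.8, -14.6, 0], [-1.8, -14.6, 0]], "turn": [7, 14, 21, 21, 21]}}

```text
time: 4.5
tool_pos: [0.4741, -0.1419, 0.2031]
tcp_rot: [0.0, 0.786, 0.618, 0.0]
wrist_force: [0.4, 0.8, 0.3]
opening: 0.0871
```

Call:
{"op": "servo_tool", "data": {"delta_pos": [[0, 0, 0], [0, 0, 0]], "turn": [0, 0]}}

```text
time: 4.7
tool_pos: [0.4753, -0.1366, 0.2026]
tcp_rot: [-0.0, 0.784, 0.62, 0.0]
wrist_force: [0.4, 1.3, -1.0]
opening: 0.0869
```

```bash
python3 - <<'E'
from h import *
s=monitor.sense(); print(s['time'],s['q'],s['tool_pos'],s['tcp_rot'])
im,d,P=snap('wrist','w4')
E
```

```text
4.7 [-6.44986307e-01 -1.51201578e-03  8.49518163e-01  1.89480849e+00
  7.20847287e-04  1.24776593e+00 -2.83987656e-02] [ 0.47525303 -0.13655092  0.2025904 ] [-1.38656382e-04  7.84412753e-01  6.20239132e-01  1.78602225e-04]
```

View pics/w4.png

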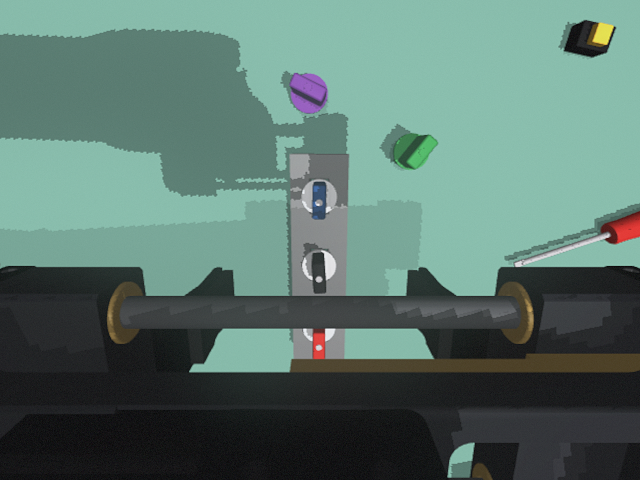

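The wrist view shows the blue wing at (319,197) in the rack's end slot, black at (319,270) and red at (319,345). The purple (308,92) and green (415,150) look-alikes are outside. I take a second view with a lateral baseline.

Call:
{"op": "servo_tool", "data": {"delta_pos": [[2, 0, -2], [4, 0.5, -3], [4, 0.5, -3], [4, 0.5, -3]], "turn": [0, 0, 0, 0]}}

```text
time: 5.15
tool_pos: [0.5147, -0.1322, 0.1722]
tcp_rot: [-0.0, 0.785, 0.62, -0.001]
wrist_force: [-0.5, 0.3, -0.1]
opening: 0.0871
```

```bash
python3 - <<'E'
from h import *
s=monitor.sense(); print(s['time'],s['tool_pos'],s['tcp_rot'])
im,d,P=snap('wrist','w5')
a,_,_=load('w4')
cv2.imwrite('pics/crop5.png',np.hstack([cv2.resize(a[150:250,270:370],None,fx=4,fy=4),cv2.resize(im[140:240,220:320],None,fx=4,fy=4)])[:,:,::-1])
E
```

```text
5.15 [ 0.51474902 -0.1322346   0.17218791] [-1.16514026e-04  7.84603826e-01  6.19996674e-01 -9.73132377e-04]
```

View pics/crop5.png

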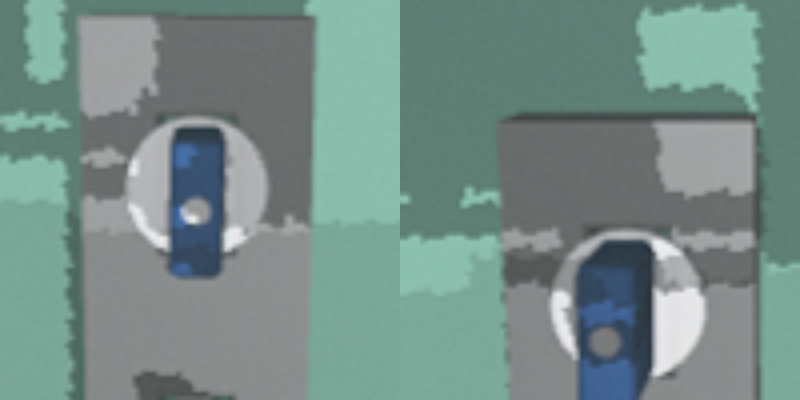

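```bash
python3 - <<'E'
from h import *
R=[]
for fn,win in(('w4',(300,170,340,230)),('w5',(255,190,290,260))):
    im,d,P=load(fn); u0,v0,u1,v1=win; up=4
    g=cv2.resize(im[v0:v1,u0:u1],None,fx=up,fy=up,interpolation=cv2.INTER_CUBIC); h=cv2.cvtColor(g,cv2.COLOR_RGB2HSV)
    m=cv2.inRange(h,(100,110,20),(125,255,255)); n,l,st,c=cv2.connectedComponentsWithStats(m); i=1+np.argmax(st[1:,4]); m=(l==i).astype(np.uint8)*255
    cs,hi=cv2.findContours(m,cv2.RETR_CCOMP,cv2.CHAIN_APPROX_NONE)
    f=lambda p:(np.array(p)+.5)/up-.5+[u0,v0]
    holes=[k for k in range(len(cs)) if hi[0][k][3]>=0]; k=max(holes,key=lambda k:cv2.contourArea(cs[k])); M=cv2.moments(cs[k]); dot=f([M['m10']/M['m00'],M['m01']/M['m00']])
    o=max(cs,key=cv2.contourArea); r=cv2.minAreaRect(o)
    print(fn,'dot',dot,cv2.contourArea(cs[k]),onplane(P,*dot,.07),'depth',pt(P,d,*dot.round()),'box',f(cv2.boxPoints(r)).round(1).tolist())
    # depth-based top points
    vv,uu=np.nonzero(cv2.resize(m,(u1-u0,v1-v0),interpolation=cv2.INTER_AREA)>250)
    p=np.array([pt(P,d,u+u0,v+v0) for u,v in zip(uu,vv)]); t=p[p[:,2]>np.percentile(p[:,2],50)-.004]; 
    rr=cv2.minAreaRect((t[:,:2]*1e4).astype(np.float32)); print('top',t[:,2].mean(),np.array(rr[0])/10,np.array(rr[1])/10,rr[2])
    # edges: leftmost/rightmost per row in image
    for row in range(2*up,(v1-v0-2)*up,5*up):
        x=np.nonzero(m[row])[0]
        if len(x): print((row+.5)/up-.5+v0, (x[0]+.5)/up-.5+u0,(x[-1]+.5)/up-.5+u0)
    R.append(ray(P,*dot))
print(cross(*R))
E
```

```text
w4 dot [318.73986126 202.2590715 ] 937.0 [ 0.47929529 -0.11529459  0.07      ] depth [ 0.47963017 -0.11487437  0.07169352] box [[312.3, 218.3], [312.9, 184.6], [325.2, 184.8], [324.7, 218.5]]
top 0.07090104495409842 [ 479.25097656 -114.65697021] [26.93312683  9.48637238] 76.42703247070312
186.625 312.875 325.125
191.625 312.875 324.875
196.625 312.875 324.625
201.625 312.625 324.875
206.625 312.625 324.125
211.625 312.875 323.875
216.625 312.375 323.875
w5 dot [270.92436008 225.03652574] 1159.0 [ 0.47907734 -0.11544676  0.07      ] depth [ 0.47914743 -0.11542789  0.07002247] box [[264.2, 205.4], [279.0, 205.2], [279.4, 242.1], [264.7, 242.3]]
top 0.07164054114368387 [497.18203125 -93.28131714] [83.91792603 18.67944641] 51.261070251464844
206.625 264.875 277.125
211.625 264.875 277.875
216.625 264.625 278.875
221.625 264.875 277.875
226.625 265.125 277.125
231.625 264.625 278.875
236.625 264.625 279.125
241.625 265.375 277.625
(array([ 0.47936588, -0.1151143 ,  0.07152982]), np.float64(9.959124435806312e-05))
```

The crops show the blue wing with its centre dot at (318.7,202.3) and (270.9,225.0). The dot triangulates to (0.4793, -0.1152, 0.071) with the long axis at 76.4°, so the grip is aligned. I approach above it.

Call:
{"op": "servo_tool", "data": {"delta_pos": [[-1.8, 0.9, -2], [-3.5, 1.7, -5], [-3.5, 1.7, -7], [-3.5, 1.7, -7], [-3.5, 1.7, -7]], "turn": [0, 0, 0, 0, 0]}}

```text
time: 5.7
tool_pos: [0.4802, -0.1161, 0.1036]
tcp_rot: [0.0, 0.785, 0.619, 0.0]
wrist_force: [1.1, -0.6, 0.0]
opening: 0.0867
```

```bash
python3 -c "
from h import *
s=monitor.sense(); print(s['time'],s['tool_pos'],s['tcp_rot'],(np.array([.4793,-.1152,.038])-s['tool_pos'])*100,s['wrist_force'])"
```

```text
5.7 [ 0.48019365 -0.11610897  0.10358395] [1.78144038e-04 7.85138452e-01 6.19320142e-01 3.76727160e-04] [-0.08936547  0.09089724 -6.55839495] [ 1.14963087 -0.58126435  0.03059792]
```

Call:
{"op": "servo_tool", "data": {"delta_pos": [[-0.1, 0.1, -2], [-0.1, 0.1, -4], [-0.1, 0.1, -5.5], [-0.1, 0.1, -6.5], [-0.1, 0.1, -6.5]], "turn": [0, 0, 0, 0, 0]}}

```text
time: 6.2
tool_pos: [0.4791, -0.1151, 0.0376]
tcp_rot: [0.0, 0.785, 0.619, -0.0]
wrist_force: [-0.5, 0.4, 1.1]
opening: 0.0869
```

```bash
python3 -c "
from h import *
s=monitor.sense(); print(s['time'],s['tool_pos'],s['tcp_rot'],(np.array([.4793,-.1152,.038])-s['tool_pos'])*100,s['wrist_force'],s['qd'].round(3))"
```

```text
6.2 [ 0.47910136 -0.11506523  0.03761392] [ 1.67552896e-05  7.85080488e-01  6.19393715e-01 -2.29961958e-04] [ 0.01986388 -0.01347678  0.03860786] [-0.54198635  0.41311578  1.08320708] [-0.007 -0.022  0.013 -0.016  0.022  0.019 -0.017]
```

In place. Now I close the gripper.

Call:
{"op": "servo_tool", "data": {"delta_pos": [[0, 0, 0], [0, 0, 0], [0, 0, 0], [0, 0, 0], [0, 0, 0]], "turn": [0, 0, 0, 0, 0], "hand": 0}}

```text
time: 6.7
tool_pos: [0.4791, -0.1148, 0.0378]
tcp_rot: [0.0, 0.785, 0.619, 0.0]
wrist_force: [-0.0, 0.7, 0.5]
opening: 0.0545
```

Call:
{"op": "servo_tool", "data": {"delta_pos": [[0, 0, 0], [0, 0, 0], [0, 0, 0], [0, 0, 0], [0, 0, 0]], "turn": [0, 0, 0, 0, 0]}}

```text
time: 7.2
tool_pos: [0.4789, -0.1149, 0.0375]
tcp_rot: [-0.0, 0.785, 0.619, -0.0]
wrist_force: [0.4, 0.6, -0.1]
opening: 0.0149
```

```bash
python3 -c "
from h import *
s=monitor.sense(); print(s['time'],s['tool_pos'],s['opening'],s['wrist_force'],s['wrist_torque'])"
```

```text
7.2 [ 0.47891201 -0.11489933  0.03752952] 0.014880009620605483 [ 0.44320853  0.58539478 -0.1313702 ] [-0.10501233  0.01358286 -0.01009308]
```

Call:
{"op": "servo_tool", "data": {"delta_pos": [[0, 0, 0], [0, 0, 0], [0, 0, 0]], "turn": [0, 0, 0]}}

```text
time: 7.5
tool_pos: [0.4789, -0.1149, 0.0375]
tcp_rot: [-0.0, 0.785, 0.619, -0.0]
wrist_force: [0.4, -0.3, 0.3]
opening: 0.0121
```

Call:
{"op": "servo_tool", "data": {"delta_pos": [[0, 0, 0.5], [0, 0, 1.5], [0, 0, 3], [0, 0, 5], [0, 0, 7]], "turn": [0, 0, 0, 0, 0]}}

```text
time: 8.0
tool_pos: [0.4788, -0.1152, 0.1089]
tcp_rot: [0.0, 0.785, 0.619, -0.0]
wrist_force: [0.2, 0.6, 0.4]
opening: 0.0116
```

Call:
{"op": "servo_tool", "data": {"delta_pos": [[0, 0, 2], [0, 0, 4], [0, 0, 4], [0, 0, 4]], "turn": [0, 0, 0, 0]}}

```text
time: 8.4
tool_pos: [0.4791, -0.1148, 0.148]
tcp_rot: [0.0, 0.785, 0.619, 0.001]
wrist_force: [0.5, 0.4, -1.2]
opening: 0.0117
```

```bash
python3 - <<'E'
from h import *
s=monitor.sense(); print(s['time'],s['tool_pos'],s['tcp_rot'],s['opening'],s['wrist_force'],s['wrist_torque'])
im,d,P=snap('wrist','w6'); im,d,P=snap('side','s6')
E
```

```text
8.4 [ 0.47914578 -0.11482069  0.14796667] [9.21418696e-05 7.85011846e-01 6.19480382e-01 6.70287166e-04] 0.011734649706106513 [ 0.46617919  0.43753253 -1.16960198] [-0.08632362  0.1067788  -0.03795354]
```

View pics/w6.png

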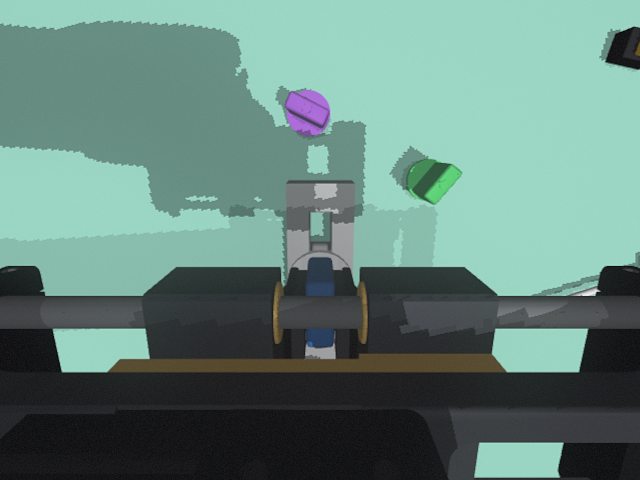

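View pics/s6.png

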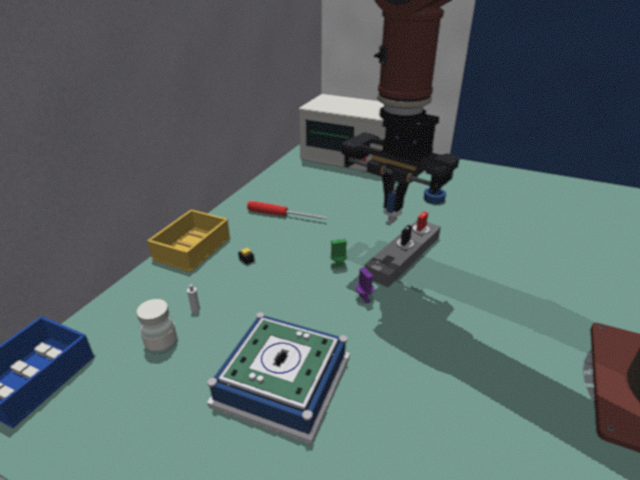

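The plug is held: in the wrist view the wing runs between the pads at (320,258–345), and the rack slot at (320,225) is empty. The side view shows the black and red plugs and the look-alikes undisturbed. I carry it to the slot.

Call:
{"op": "servo_tool", "data": {"delta_pos": [[0.5, 2.5, 0], [1.1, 6, 0], [1.9, 10, 0], [2.7, 14, 0], [3.4, 18, 0]], "turn": [2, 5, 8, 11, 13]}}

```text
time: 9.0
tool_pos: [0.5125, 0.0675, 0.1467]
tcp_rot: [-0.0, 0.709, 0.705, -0.001]
wrist_force: [0.8, -1.0, -0.3]
opening: 0.012
```

Call:
{"op": "servo_tool", "data": {"delta_pos": [[0.8, 4, 0], [1.6, 8, 0], [2.2, 11.5, 0], [2.7, 14, 0], [2.7, 14, 0]], "turn": [2, 3.5, 3.5, 3.5, 3.5]}}

```text
time: 9.5
tool_pos: [0.5388, 0.2105, 0.146]
tcp_rot: [-0.001, 0.686, 0.728, -0.001]
wrist_force: [-0.4, -0.5, -0.5]
opening: 0.0118
```

Call:
{"op": "servo_tool", "data": {"delta_pos": [[0, 0, -2], [0, 0, -4], [0, 0, -5], [0, 0, -5], [0, 0, -5]], "turn": [0, 0, 0, 0, 0]}}

```text
time: 10.0
tool_pos: [0.54, 0.205, 0.0978]
tcp_rot: [0.0, 0.688, 0.726, -0.0]
wrist_force: [0.3, -0.3, -0.0]
opening: 0.0119
```

```bash
cat > st.py <<'E'
from h import *
import math
s=monitor.sense(); q=s['tcp_rot']; print(s['time'],s['tool_pos'],'jaw',2*math.degrees(math.atan2(q[2],q[1]))-90,s['opening'],'F',s['wrist_force'].round(2),'M',s['wrist_torque'].round(3),'toslot cm',(np.array([.5401,.2056,.0590])-s['tool_pos'])*100)
E
python3 - <<'E'
import st
from h import *
for c in('wrist','scene','side'): snap(c,c+'7')
a=load('wrist7')[0];b=load('scene7')[0];c=load('side7')[0]
f=lambda x:cv2.resize(x,(400,300),interpolation=cv2.INTER_CUBIC)
cv2.imwrite('pics/m7.png',np.vstack([np.hstack([f(a[180:360,200:440]),f(b[90:180,300:420])]),np.hstack([f(c[300:420,200:360]),f(c)])])[:,:,::-1])
E
```

```text
10.0 [0.5400057  0.20495563 0.09778627] jaw 3.038733692551844 0.011854011139433497 F [ 0.33 -0.27 -0.03] M [-0.048  0.066 -0.032] toslot cm [ 0.00943021  0.06443657 -3.8786265 ]
```

View pics/m7.png

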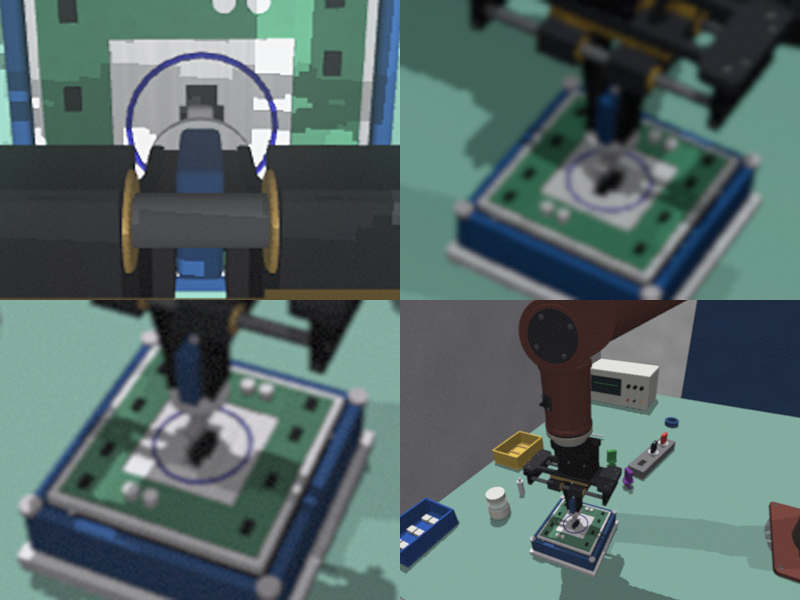

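The wrist crop shows the foot's end lined up sideways with the slot's far end at crop position (202,100). The scene and side crops show the foot just above the slot, and nothing else is touched. I nudge y by 0.6 mm and go down in small, force-watched steps.

Call:
{"op": "servo_tool", "data": {"delta_pos": [[0, 0.06, -0.6], [0, 0.06, -1.3], [0, 0.06, -1.5], [0, 0.06, -1.5], [0, 0.06, -1.5]], "turn": [0, 0, 0, 0, 0]}}

```text
time: 10.65
tool_pos: [0.5399, 0.2056, 0.0825]
tcp_rot: [0.0, 0.688, 0.726, -0.0]
wrist_force: [-0.6, 0.2, 0.2]
opening: 0.0119
```

```bash
python3 st.py
```

```text
10.65 [0.5399393  0.20562961 0.08247611] jaw 3.0480535373935282 0.011879721168670147 F [-0.62  0.21  0.25] M [-0.068  0.027  0.037] toslot cm [ 0.01606998 -0.00296059 -2.34761099]
```

Call:
{"op": "servo_tool", "data": {"delta_pos": [[0, 0, -0.1], [0, 0, -0.1], [0, 0, -0.1]], "turn": [0, 0, 0]}}

```text
time: 10.95
tool_pos: [0.54, 0.2057, 0.0816]
tcp_rot: [-0.0, 0.688, 0.726, 0.0]
wrist_force: [0.0, 0.4, -0.7]
opening: 0.0114
```

```bash
python3 st.py
```

```text
10.95 [0.53997163 0.20571282 0.08160542] jaw 3.048647861132295 0.011438220856782462 F [ 0.04  0.44 -0.73] M [-0.064  0.088 -0.035] toslot cm [ 0.01283743 -0.01128193 -2.26054155]
```

Call:
{"op": "servo_tool", "data": {"delta_pos": [[0, 0, -0.05], [0, 0, -0.1], [0, 0, -0.1]], "turn": [0, 0, 0]}}

```text
time: 11.25
tool_pos: [0.5399, 0.2057, 0.0805]
tcp_rot: [-0.0, 0.688, 0.726, -0.0]
wrist_force: [-0.2, 0.3, -1.0]
opening: 0.0121
```

Call:
{"op": "servo_tool", "data": {"delta_pos": [[0, 0, -0.05], [0, 0, -0.1], [0, 0, -0.1]], "turn": [0, 0, 0]}}

```text
time: 11.55
tool_pos: [0.5399, 0.2057, 0.0795]
tcp_rot: [-0.0, 0.688, 0.726, -0.0]
wrist_force: [-0.4, 0.3, -0.6]
opening: 0.0117
```

```bash
python3 st.py
```

```text
11.55 [0.53987246 0.2057287  0.07945507] jaw 3.0538562540987897 0.011728095992622863 F [-0.4   0.29 -0.62] M [-0.068  0.046 -0.041] toslot cm [ 0.02275385 -0.01286977 -2.04550668]
```

Call:
{"op": "servo_tool", "data": {"delta_pos": [[0, 0, -0.05], [0, 0, -0.1], [0, 0, -0.1]], "turn": [0, 0, 0]}}

```text
time: 11.85
tool_pos: [0.5399, 0.2057, 0.0785]
tcp_rot: [-0.0, 0.688, 0.726, -0.0]
wrist_force: [-0.2, 0.1, -0.7]
opening: 0.0118
```

Call:
{"op": "servo_tool", "data": {"delta_pos": [[0, 0, -0.05], [0, 0, -0.1], [0, 0, -0.1]], "turn": [0, 0, 0]}}

```text
time: 12.15
tool_pos: [0.5399, 0.2057, 0.0775]
tcp_rot: [-0.0, 0.688, 0.726, -0.0]
wrist_force: [0.1, -0.7, -0.7]
opening: 0.0116
```

```bash
python3 st.py
```

```text
12.15 [0.53989803 0.20566988 0.07746363] jaw 3.0476091821825833 0.011620334927898398 F [ 0.09 -0.65 -0.69] M [-0.055  0.093  0.053] toslot cm [ 0.02019659 -0.00698779 -1.84636329]
```

Call:
{"op": "servo_tool", "data": {"delta_pos": [[0, 0, -0.05], [0, 0, -0.1], [0, 0, -0.1]], "turn": [0, 0, 0]}}

```text
time: 12.45
tool_pos: [0.5399, 0.2057, 0.0765]
tcp_rot: [-0.0, 0.688, 0.726, -0.0]
wrist_force: [0.4, -0.4, -0.7]
opening: 0.0118
```

Call:
{"op": "servo_tool", "data": {"delta_pos": [[0, 0, -0.1], [0, 0, -0.15], [0, 0, -0.15]], "turn": [0, 0, 0]}}

```text
time: 12.75
tool_pos: [0.5399, 0.2057, 0.0749]
tcp_rot: [-0.0, 0.688, 0.726, -0.0]
wrist_force: [-0.6, -0.3, -1.3]
opening: 0.0115
```

```bash
python3 st.py
```

```text
12.75 [0.5398942  0.20567229 0.07493747] jaw 3.0475518083611632 0.011546395123557398 F [-0.6  -0.26 -1.27] M [-0.059  0.096 -0.009] toslot cm [ 0.02058045 -0.00722932 -1.59374664]
```

The foot is in the slot with no side load. I lower it further.

Call:
{"op": "servo_tool", "data": {"delta_pos": [[0, 0, -0.2], [0, 0, -0.4], [0, 0, -0.6], [0, 0, -0.6]], "turn": [0, 0, 0, 0]}}

```text
time: 13.15
tool_pos: [0.5397, 0.2056, 0.0686]
tcp_rot: [-0.0, 0.688, 0.726, -0.0]
wrist_force: [0.2, 0.5, -1.6]
opening: 0.0119
```

Call:
{"op": "servo_tool", "data": {"delta_pos": [[0, 0, -0.2], [0, 0, -0.4], [0, 0, -0.6], [0, 0, -0.6]], "turn": [0, 0, 0, 0]}}

```text
time: 13.55
tool_pos: [0.5398, 0.2056, 0.0627]
tcp_rot: [-0.0, 0.688, 0.726, -0.0]
wrist_force: [-0.3, 1.3, -0.4]
opening: 0.0119
```

Call:
{"op": "servo_tool", "data": {"delta_pos": [[0, 0, -0.1], [0, 0, -0.2], [0, 0, -0.2]], "turn": [0, 0, 0]}}

```text
time: 13.85
tool_pos: [0.5399, 0.2057, 0.0609]
tcp_rot: [-0.0, 0.688, 0.726, -0.0]
wrist_force: [0.3, -0.2, -0.1]
opening: 0.012
```

```bash
python3 st.py
```

```text
13.85 [0.5398962  0.20568789 0.06091848] jaw 3.0508109642616006 0.012038280906934387 F [ 0.27 -0.24 -0.12] M [-0.093  0.064  0.007] toslot cm [ 0.02038048 -0.00878864 -0.19184761]
```

Now 0.5 mm steps down to flange contact.

Call:
{"op": "servo_tool", "data": {"delta_pos": [[0, 0, -0.05], [0, 0, -0.05], [0, 0, -0.05]], "turn": [0, 0, 0]}}

```text
time: 14.15
tool_pos: [0.5399, 0.2057, 0.0606]
tcp_rot: [-0.0, 0.688, 0.726, 0.0]
wrist_force: [0.6, -0.7, 0.2]
opening: 0.0119
```

Call:
{"op": "servo_tool", "data": {"delta_pos": [[0, 0, -0.05], [0, 0, -0.05], [0, 0, -0.05]], "turn": [0, 0, 0]}}

```text
time: 14.45
tool_pos: [0.5399, 0.2057, 0.06]
tcp_rot: [-0.0, 0.688, 0.726, -0.0]
wrist_force: [-0.1, -0.3, -0.8]
opening: 0.0115
```

```bash
python3 st.py
```

```text
14.45 [0.5399333  0.20574094 0.06004454] jaw 3.056273433464469 0.011509306953080375 F [-0.09 -0.3  -0.79] M [-0.086  0.04   0.016] toslot cm [ 0.01666998 -0.0140937  -0.10445357]
```

Call:
{"op": "servo_tool", "data": {"delta_pos": [[0, 0, -0.05], [0, 0, -0.05], [0, 0, -0.05]], "turn": [0, 0, 0]}}

```text
time: 14.75
tool_pos: [0.5399, 0.2057, 0.0595]
tcp_rot: [-0.0, 0.688, 0.726, -0.0]
wrist_force: [-0.5, 0.1, -0.3]
opening: 0.0117
```

Call:
{"op": "servo_tool", "data": {"delta_pos": [[0, 0, -0.05], [0, 0, -0.05], [0, 0, -0.05]], "turn": [0, 0, 0]}}

```text
time: 15.05
tool_pos: [0.5399, 0.2057, 0.059]
tcp_rot: [-0.0, 0.688, 0.726, -0.0]
wrist_force: [-0.8, -0.4, -0.2]
opening: 0.0118
```

```bash
python3 st.py
```

```text
15.05 [0.5399326  0.20570521 0.05903244] jaw 3.0493170891652994 0.011817912320755507 F [-0.77 -0.36 -0.16] M [-0.141  0.076  0.004] toslot cm [ 0.0167405  -0.01052059 -0.00324429]
```

Call:
{"op": "servo_tool", "data": {"delta_pos": [[0, 0, -0.05], [0, 0, -0.05], [0, 0, -0.05]], "turn": [0, 0, 0]}}

```text
time: 15.35
tool_pos: [0.5399, 0.2057, 0.0585]
tcp_rot: [-0.0, 0.688, 0.726, -0.0]
wrist_force: [-0.4, -0.2, -0.7]
opening: 0.0121
```

```bash
python3 st.py
```

```text
15.35 [0.53990879 0.2057368  0.05851336] jaw 3.054647975928958 0.012065599903755287 F [-0.43 -0.25 -0.72] M [-0.129  0.084 -0.015] toslot cm [ 0.0191213  -0.01368015  0.04866407]
```

Call:
{"op": "servo_tool", "data": {"delta_pos": [[0, 0, -0.05], [0, 0, -0.05], [0, 0, -0.05]], "turn": [0, 0, 0]}}

```text
time: 15.65
tool_pos: [0.5399, 0.2057, 0.058]
tcp_rot: [-0.0, 0.688, 0.726, -0.0]
wrist_force: [-0.0, 0.2, -0.4]
opening: 0.0121
```

```bash
python3 st.py
```

```text
15.65 [0.53990258 0.20570156 0.05802719] jaw 3.050253052134721 0.01210486562533169 F [-0.01  0.25 -0.43] M [-0.047  0.044 -0.03 ] toslot cm [ 0.01974243 -0.01015616  0.09728138]
```

Call:
{"op": "servo_tool", "data": {"delta_pos": [[0, 0, -0.05], [0, 0, -0.05], [0, 0, -0.05]], "turn": [0, 0, 0]}}

```text
time: 15.95
tool_pos: [0.5399, 0.2057, 0.0576]
tcp_rot: [-0.0, 0.688, 0.726, 0.0]
wrist_force: [0.8, 0.4, 0.0]
opening: 0.0119
```

```bash
python3 - <<'E'
import st
from h import *
for c in('wrist','side'): snap(c,c+'8')
a=load('wrist8')[0];c=load('side8')[0]
f=lambda x:cv2.resize(x,(400,300),interpolation=cv2.INTER_CUBIC)
cv2.imwrite('pics/m8.png',np.hstack([f(a[180:360,200:440]),f(c[305:395,220:340])])[:,:,::-1])
E
```

```text
15.95 [0.53994327 0.20573889 0.05755764] jaw 3.0512696356564817 0.011936189319220114 F [0.79 0.4  0.03] M [-0.039  0.027  0.05 ] toslot cm [ 0.01567311 -0.01388872  0.14423573]
```

View pics/m8.png

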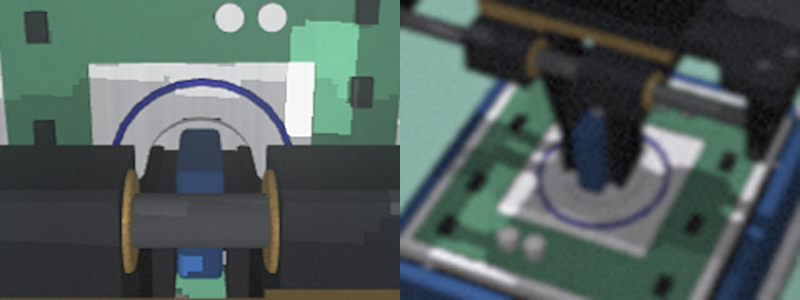

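Both views show the flange covering the slot, at or close to the plate, but no contact force yet. I continue.

Call:
{"op": "servo_tool", "data": {"delta_pos": [[0, 0, -0.03], [0, 0, -0.03], [0, 0, -0.03]], "turn": [0, 0, 0]}}

```text
time: 16.35
tool_pos: [0.54, 0.2057, 0.0574]
tcp_rot: [-0.0, 0.688, 0.726, 0.0]
wrist_force: [-0.5, -0.7, 3.0]
opening: 0.0117
```

```bash
python3 st.py
```

```text
16.35 [0.53999423 0.20571931 0.05739506] jaw 3.0473160593300435 0.01168791159896629 F [-0.48 -0.67  3.  ] M [-0.126  0.197  0.054] toslot cm [ 0.01057719 -0.01193147  0.16049373]
```

Call:
{"op": "servo_tool", "data": {"delta_pos": [[0, 0, -0.03], [0, 0, -0.03], [0, 0, -0.03]], "turn": [0, 0, 0]}}

```text
time: 16.65
tool_pos: [0.54, 0.2057, 0.0572]
tcp_rot: [-0.0, 0.688, 0.726, 0.0]
wrist_force: [-1.0, -0.8, 5.1]
opening: 0.0119
```

```bash
python3 st.py
```

```text
16.65 [0.53998807 0.20574339 0.05720426] jaw 3.048855430959648 0.011905939732024673 F [-1.01 -0.8   5.12] M [-0.267  0.48   0.007] toslot cm [ 0.01119277 -0.01433933  0.17957437]
```

Contact: the flange is home at TCP z of about 0.0575, with +5 N on the tool. I ease off slightly and start the clockwise turn.

Call:
{"op": "servo_tool", "data": {"delta_pos": [[0, 0, 0.03], [0, 0, 0.03], [0, 0, 0.03], [0, 0, 0.03], [0, 0, 0.03]], "turn": [0, -3, -6, -10, -10]}}

```text
time: 17.15
tool_pos: [0.5402, 0.2058, 0.0574]
tcp_rot: [0.0, 0.749, 0.663, 0.0]
wrist_force: [0.2, -0.3, 3.4]
opening: 0.0121
```

```bash
python3 st.py
```

```text
17.15 [0.5402153  0.20584277 0.05736371] jaw -7.012932612371344 0.01213210632300526 F [ 0.22 -0.26  3.44] M [-0.106  0.052 -0.061] toslot cm [-0.01152996 -0.02427724  0.1636293 ]
```

Turning freely at a light 3 N. I continue.

Call:
{"op": "servo_tool", "data": {"delta_pos": [[0, 0, 0], [0, 0, 0], [0, 0, 0], [0, 0, 0], [0, 0, 0]], "turn": [-5, -11, -17, -22, -25]}}

```text
time: 17.65
tool_pos: [0.5401, 0.2059, 0.0573]
tcp_rot: [0.0, 0.875, 0.485, 0.0]
wrist_force: [-0.2, -1.4, 2.7]
opening: 0.0119
```

```bash
python3 st.py
```

```text
17.65 [0.54014863 0.20586904 0.05734133] jaw -32.00720958499286 0.011864192425878816 F [-0.18 -1.36  2.7 ] M [-0.108  0.139 -0.007] toslot cm [-0.00486304 -0.02690354  0.16586704]
```

Call:
{"op": "servo_tool", "data": {"delta_pos": [[0, 0, 0], [0, 0, 0], [0, 0, 0], [0, 0, 0], [0, 0, 0]], "turn": [-5, -10, -15, -20, -25]}}

```text
time: 18.15
tool_pos: [0.5402, 0.2058, 0.0574]
tcp_rot: [-0.0, 0.959, 0.284, 0.0]
wrist_force: [0.1, -0.1, 2.7]
opening: 0.0116
```

```bash
python3 st.py
```

```text
18.15 [0.54015999 0.20583972 0.0573657 ] jaw -57.01849791928147 0.011625950092841971 F [ 0.11 -0.06  2.71] M [-0.081  0.123 -0.043] toslot cm [-0.00599894 -0.02397204  0.16342985]
```

Call:
{"op": "servo_tool", "data": {"delta_pos": [[0, 0, 0], [0, 0, 0], [0, 0, 0], [0, 0, 0]], "turn": [-3, -6, -8, -8]}}

```text
time: 18.55
tool_pos: [0.5401, 0.206, 0.0573]
tcp_rot: [-0.0, 0.976, 0.218, 0.0]
wrist_force: [0.2, 1.0, 3.0]
opening: 0.0119
```

```bash
python3 st.py
```

```text
18.55 [0.54012926 0.20601725 0.05733945] jaw -64.86166578171023 0.011909738934783125 F [0.18 1.03 2.99] M [0.126 0.147 0.041] toslot cm [-0.00292623 -0.04172459  0.16605469]
```

Call:
{"op": "servo_tool", "data": {"delta_pos": [[0, 0, 0], [0, 0, 0], [0, 0, 0]], "turn": [-1, -2, -2]}}

```text
time: 18.85
tool_pos: [0.54, 0.2062, 0.0574]
tcp_rot: [-0.0, 0.98, 0.2, 0.0]
wrist_force: [0.8, 3.5, 3.1]
opening: 0.0117
```

```bash
python3 st.py
```

```text
18.85 [0.54003428 0.2062388  0.05735632] jaw -66.94112241945837 0.011694446339195586 F [0.82 3.47 3.15] M [0.609 0.067 0.063] toslot cm [ 0.00657158 -0.06387953  0.16436756]
```

It meets the stop at about 70°, touching one pin first with a side force of +3.5 N in y. I relieve that sideways and turn a little more so it sits on the stop.

Call:
{"op": "servo_tool", "data": {"delta_pos": [[0.01, 0.05, 0], [0.01, 0.05, 0], [0.01, 0.05, 0]], "turn": [0, -1, -1]}}

```text
time: 19.15
tool_pos: [0.54, 0.2064, 0.0573]
tcp_rot: [-0.0, 0.982, 0.191, 0.0]
wrist_force: [-0.7, 2.3, 4.8]
opening: 0.0118
```

```bash
python3 st.py
```

```text
19.15 [0.54003443 0.20642278 0.05731185] jaw -67.98246779304897 0.011837266122074539 F [-0.68  2.3   4.81] M [0.569 0.281 0.047] toslot cm [ 0.00655742 -0.08227807  0.16881486]
```

Call:
{"op": "servo_tool", "data": {"delta_pos": [[0, 0.05, 0], [0, 0.05, 0], [0, 0.05, 0]], "turn": [0, -1, -1]}}

```text
time: 19.45
tool_pos: [0.54, 0.2065, 0.0572]
tcp_rot: [0.0, 0.983, 0.182, -0.0]
wrist_force: [-0.7, 0.5, 4.4]
opening: 0.012
```

```bash
python3 st.py
```

```text
19.45 [0.54003431 0.20654903 0.05722793] jaw -68.99621701545 0.011987159970161044 F [-0.74  0.49  4.37] M [0.134 0.358 0.141] toslot cm [ 0.00656878 -0.09490322  0.17720729]
```

Call:
{"op": "servo_tool", "data": {"delta_pos": [[0, 0, 0.02], [0, 0, 0.02], [0, 0, 0.02]], "turn": [-0.5, -1, -1]}}

```text
time: 19.75
tool_pos: [0.54, 0.2065, 0.0573]
tcp_rot: [0.0, 0.985, 0.174, -0.0]
wrist_force: [-0.2, 1.1, 2.3]
opening: 0.0116
```

```bash
python3 st.py
```

```text
19.75 [0.54001342 0.20651913 0.05734469] jaw -69.97226402822156 0.011627910568028617 F [-0.18  1.12  2.29] M [-0.033  0.15   0.354] toslot cm [ 0.00865772 -0.09191315  0.16553131]
```

The stop is clear: Mz is +0.35 N m, it has turned about 73°, and the side force is nearly gone. I relax the torque a little, then raise slowly to take up the play.

Call:
{"op": "servo_tool", "data": {"delta_pos": [[0, 0, 0.02], [0, 0, 0.05], [0, 0, 0.05]], "turn": [0.7, 0.7, 0.7]}}

```text
time: 20.05
tool_pos: [0.54, 0.2065, 0.0577]
tcp_rot: [0.0, 0.984, 0.18, -0.0]
wrist_force: [1.8, 0.6, -1.6]
opening: 0.0121
```

```bash
python3 st.py
```

```text
20.05 [0.53995797 0.20652121 0.0576709 ] jaw -69.25458595835431 0.012107411054391292 F [ 1.84  0.58 -1.62] M [ 0.009 -0.168  0.24 ] toslot cm [ 0.01420336 -0.09212143  0.13291001]
```

Call:
{"op": "servo_tool", "data": {"delta_pos": [[0, 0, 0.03], [0, 0, 0.05], [0, 0, 0.05]], "turn": [0, 0, 0]}}

```text
time: 20.35
tool_pos: [0.5397, 0.2064, 0.0582]
tcp_rot: [0.0, 0.984, 0.18, -0.0]
wrist_force: [-0.1, -0.0, -2.8]
opening: 0.0118
```

```bash
python3 st.py
```

```text
20.35 [0.53969008 0.20643725 0.05816476] jaw -69.25699842070063 0.0118110340653282 F [-0.13 -0.03 -2.83] M [-0.117  0.091  0.211] toslot cm [ 0.04099179 -0.0837254   0.0835244 ]
```

Call:
{"op": "servo_tool", "data": {"delta_pos": [[0, 0, 0.02], [0, 0, 0.04], [0, 0, 0.04]], "turn": [0, 0, 0]}}

```text
time: 20.65
tool_pos: [0.5397, 0.2065, 0.0587]
tcp_rot: [0.0, 0.984, 0.18, -0.0]
wrist_force: [0.1, -1.8, -2.5]
opening: 0.0118
```

```bash
python3 st.py
```

```text
20.65 [0.53973637 0.20648861 0.05870354] jaw -69.2579500223266 0.011832558210771577 F [ 0.12 -1.81 -2.49] M [-0.376  0.308  0.23 ] toslot cm [ 0.03636256 -0.08886097  0.02964561]
```

Call:
{"op": "servo_tool", "data": {"delta_pos": [[0, 0, 0.02], [0, 0, 0.04], [0, 0, 0.04]], "turn": [0, 0, 0]}}

```text
time: 20.95
tool_pos: [0.54, 0.2066, 0.0593]
tcp_rot: [0.0, 0.984, 0.18, -0.0]
wrist_force: [-1.1, -2.2, -3.1]
opening: 0.012
```

```bash
python3 st.py
```

```text
20.95 [0.53996417 0.2065705  0.05925179] jaw -69.2552521078097 0.01196204520463346 F [-1.12 -2.19 -3.07] M [-0.418  0.317  0.288] toslot cm [ 0.01358272 -0.09704978 -0.02517932]
```

Call:
{"op": "servo_tool", "data": {"delta_pos": [[0, -0.03, 0.02], [0, -0.05, 0.04], [0, -0.05, 0.04]], "turn": [0, 0, 0]}}

```text
time: 21.25
tool_pos: [0.5401, 0.2065, 0.0598]
tcp_rot: [-0.0, 0.984, 0.18, 0.0]
wrist_force: [-1.0, 0.3, -4.1]
opening: 0.0118
```

```bash
python3 st.py
```

```text
21.25 [0.54007576 0.20653472 0.05975269] jaw -69.23583569996636 0.01175924845574152 F [-0.95  0.33 -4.06] M [-0.03   0.225  0.274] toslot cm [ 0.00242403 -0.09347243 -0.07526926]
```

Call:
{"op": "servo_tool", "data": {"delta_pos": [[0, 0, 0.02], [0, 0, 0.04], [0, 0, 0.04]], "turn": [0, 0, 0]}}

```text
time: 21.55
tool_pos: [0.5401, 0.2065, 0.0601]
tcp_rot: [-0.0, 0.984, 0.18, 0.0]
wrist_force: [-0.5, 1.3, -4.5]
opening: 0.0118
```

```bash
python3 st.py
```

```text
21.55 [0.54007577 0.20645376 0.06012643] jaw -69.24017859547104 0.011810408943030487 F [-0.52  1.25 -4.5 ] M [0.272 0.214 0.202] toslot cm [ 0.00242254 -0.08537572 -0.11264254]
```

Call:
{"op": "servo_tool", "data": {"delta_pos": [[0, 0, 0], [0, 0, 0.02], [0, 0, 0.02]], "turn": [0.8, 0.8, 0.8]}}

```text
time: 21.85
tool_pos: [0.5401, 0.2064, 0.0604]
tcp_rot: [-0.0, 0.982, 0.187, 0.0]
wrist_force: [-0.1, 2.7, -2.3]
opening: 0.0115
```

```bash
python3 st.py
```

```text
21.85 [0.54008813 0.20644485 0.06038738] jaw -68.44580600701958 0.011463288176867675 F [-0.06  2.73 -2.3 ] M [0.39  0.306 0.127] toslot cm [ 0.00118675 -0.08448508 -0.13873825]
```

Call:
{"op": "servo_tool", "data": {"delta_pos": [[0, 0, 0.02], [0, 0, 0.04], [0, 0, 0.04]], "turn": [0, 0, 0]}}

```text
time: 22.15
tool_pos: [0.54, 0.2064, 0.0607]
tcp_rot: [-0.0, 0.982, 0.187, 0.0]
wrist_force: [-1.2, 1.8, -2.1]
opening: 0.012
```

```bash
python3 st.py
```

```text
22.15 [0.54003762 0.2063908  0.06070864] jaw -68.44593354799558 0.012035665384778654 F [-1.22  1.81 -2.07] M [0.544 0.344 0.124] toslot cm [ 0.00623787 -0.07907985 -0.17086434]
```

Call:
{"op": "servo_tool", "data": {"delta_pos": [[0, 0.03, 0.02], [0, 0.03, 0.04], [0, 0.03, 0.04]], "turn": [0, 0, 0]}}

```text
time: 22.45
tool_pos: [0.54, 0.2065, 0.061]
tcp_rot: [0.0, 0.982, 0.187, -0.0]
wrist_force: [-0.4, 1.4, -2.3]
opening: 0.0116
```

```bash
python3 st.py
```

```text
22.45 [0.54001263 0.2064547  0.06104727] jaw -68.44901520852262 0.011596011079448106 F [-0.44  1.38 -2.33] M [0.341 0.303 0.175] toslot cm [ 0.00873668 -0.08546953 -0.20472722]
```

Call:
{"op": "servo_tool", "data": {"delta_pos": [[0, 0, 0.02], [0, 0, 0.04], [0, 0, 0.04]], "turn": [0, 0, 0]}}

```text
time: 22.75
tool_pos: [0.54, 0.2064, 0.0615]
tcp_rot: [-0.0, 0.982, 0.187, -0.0]
wrist_force: [-0.9, 1.7, -2.5]
opening: 0.012
```

```bash
python3 st.py
```

```text
22.75 [0.54003136 0.20644694 0.06145371] jaw -68.45361904327851 0.012001402880938794 F [-0.89  1.71 -2.48] M [0.349 0.345 0.177] toslot cm [ 0.00686354 -0.08469374 -0.2453706 ]
```

Call:
{"op": "servo_tool", "data": {"delta_pos": [[0, 0, 0.02], [0, 0, 0.04], [0, 0, 0.04]], "turn": [0, 0, 0]}}

```text
time: 23.05
tool_pos: [0.54, 0.2065, 0.0617]
tcp_rot: [0.0, 0.982, 0.187, -0.0]
wrist_force: [0.4, 1.7, -3.2]
opening: 0.0119
```

```bash
python3 - <<'E'
import st
from h import *
snap('side','side9');snap('wrist','wrist9');a=load('side8')[0];c=load('side9')[0]
f=lambda x:cv2.resize(x,(400,300),interpolation=cv2.INTER_CUBIC)
cv2.imwrite('pics/m9.png',np.hstack([f(load('wrist9')[0][180:360,200:440]),f(c[305:395,220:340])])[:,:,::-1])
E
```

```text
23.05 [0.5399872  0.20645748 0.06172673] jaw -68.44836485756217 0.011864999213606137 F [ 0.37  1.67 -3.22] M [0.338 0.133 0.116] toslot cm [ 0.01128043 -0.08574776 -0.27267304]
```

View pics/m9.png

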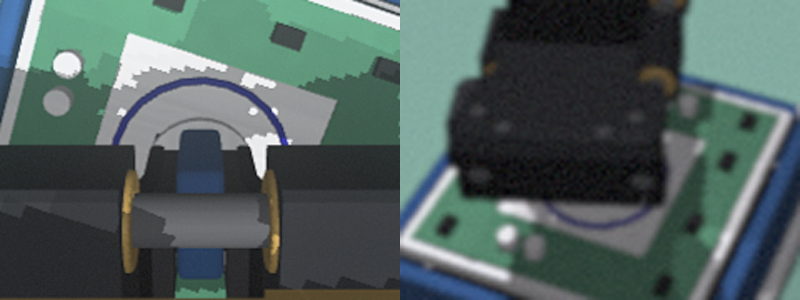

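In the wrist crop the wing and flange sit at the same rows (128 and 119) as before, so the plug is rising with the grip and not slipping. I continue to take up the play.

Call:
{"op": "servo_tool", "data": {"delta_pos": [[0, 0, 0.02], [0, 0, 0.04], [0, 0, 0.04]], "turn": [0, 0, 0]}}

```text
time: 23.45
tool_pos: [0.54, 0.2064, 0.062]
tcp_rot: [0.0, 0.982, 0.187, -0.0]
wrist_force: [1.1, 0.6, -8.2]
opening: 0.0118
```

Call:
{"op": "servo_tool", "data": {"delta_pos": [[0, 0, 0.02], [0, 0, 0.04], [0, 0, 0.04]], "turn": [0, 0, 0]}}

```text
time: 23.75
tool_pos: [0.5399, 0.2065, 0.0624]
tcp_rot: [0.0, 0.982, 0.187, -0.0]
wrist_force: [2.9, 2.2, -13.2]
opening: 0.0118
```

```bash
python3 st.py
```

```text
23.75 [0.53993261 0.20645457 0.06235342] jaw -68.44877861666646 0.011826568527674167 F [  2.87   2.17 -13.17] M [ 0.43  -0.55   0.123] toslot cm [ 0.01673931 -0.08545677 -0.33534181]
```

The foot bears on the washer: the force rises about 15 N/mm from z of about 0.0617, so the play was about 4.1 mm. I rise slowly to about 15–16 N and then hold.

Call:
{"op": "servo_tool", "data": {"delta_pos": [[0, 0, 0.01], [0, 0, 0.01], [0, 0, 0.02], [0, 0, 0.02]], "turn": [0, 0, 0, 0]}}

```text
time: 24.15
tool_pos: [0.5399, 0.2064, 0.0626]
tcp_rot: [0.0, 0.982, 0.187, -0.0]
wrist_force: [4.0, 1.3, -16.1]
opening: 0.0117
```

```bash
python3 st.py
```

```text
24.15 [0.53989424 0.20642505 0.06259578] jaw -68.45347773653968 0.011711002955252741 F [  4.02   1.31 -16.07] M [ 0.494 -0.755  0.16 ] toslot cm [ 0.02057649 -0.0825046  -0.35957772]
```

About −16 N at the wrist (weight included), with a plate rise of about 0.9 mm. I hold.

Call:
{"op": "servo_tool", "data": {"delta_pos": [[0, 0, 0], [0, 0, 0], [0, 0, 0], [0, 0, 0], [0, 0, 0]], "turn": [0, 0, 0, 0, 0]}}

```text
time: 24.65
tool_pos: [0.5399, 0.2064, 0.0627]
tcp_rot: [0.0, 0.982, 0.187, -0.0]
wrist_force: [4.2, 2.1, -18.2]
opening: 0.0117
```

Call:
{"op": "servo_tool", "data": {"delta_pos": [[0, 0, 0], [0, 0, 0], [0, 0, 0], [0, 0, 0], [0, 0, 0]], "turn": [0, 0, 0, 0, 0]}}

```text
time: 25.15
tool_pos: [0.5399, 0.2064, 0.0627]
tcp_rot: [0.0, 0.982, 0.187, -0.0]
wrist_force: [2.7, 2.4, -19.3]
opening: 0.0118
```

Call:
{"op": "servo_tool", "data": {"delta_pos": [[0, 0, 0], [0, 0, 0], [0, 0, 0], [0, 0, 0], [0, 0, 0]], "turn": [0, 0, 0, 0, 0]}}

```text
time: 25.65
tool_pos: [0.5399, 0.2064, 0.0628]
tcp_rot: [0.0, 0.982, 0.187, -0.0]
wrist_force: [2.9, 2.1, -18.6]
opening: 0.0119
```

```bash
python3 - <<'E'
import st
from h import *
snap('wrist','w10')
cv2.imwrite('pics/m10.png',cv2.resize(load('w10')[0][180:360,200:440],(400,300))[:,:,::-1])
E
```

```text
25.65 [0.53990542 0.20644488 0.06276209] jaw -68.45131906289 0.011895543250921384 F [  2.89   2.08 -18.62] M [ 0.328 -0.49   0.175] toslot cm [ 0.01945843 -0.08448817 -0.37620875]
```

View pics/m10.png

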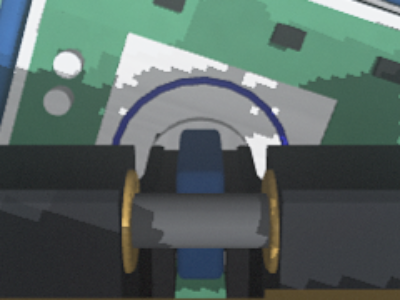

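The force crept up to 18–19 N as the servo caught up, which is still below 20 N. I trim it back to about 16 N and hold that for a full second and more.

Call:
{"op": "servo_tool", "data": {"delta_pos": [[0, 0, -0.02], [0, 0, -0.02], [0, 0, -0.02], [0, 0, -0.02]], "turn": [0, 0, 0, 0]}}

```text
time: 26.1
tool_pos: [0.54, 0.2065, 0.0627]
tcp_rot: [-0.0, 0.982, 0.187, -0.0]
wrist_force: [0.6, 0.7, -16.8]
opening: 0.0116
```

Call:
{"op": "servo_tool", "data": {"delta_pos": [[0, 0, 0], [0, 0, 0], [0, 0, 0], [0, 0, 0], [0, 0, 0]], "turn": [0, 0, 0, 0, 0]}}

```text
time: 26.6
tool_pos: [0.54, 0.2065, 0.0626]
tcp_rot: [-0.0, 0.982, 0.187, -0.0]
wrist_force: [1.2, 0.7, -17.3]
opening: 0.0117
```

Call:
{"op": "servo_tool", "data": {"delta_pos": [[0, 0, 0], [0, 0, 0], [0, 0, 0], [0, 0, 0], [0, 0, 0]], "turn": [0, 0, 0, 0, 0]}}

```text
time: 27.1
tool_pos: [0.54, 0.2065, 0.0626]
tcp_rot: [-0.0, 0.982, 0.187, -0.0]
wrist_force: [0.3, 0.7, -16.9]
opening: 0.0116
```

Call:
{"op": "servo_tool", "data": {"delta_pos": [[0, 0, 0], [0, 0, 0], [0, 0, 0], [0, 0, 0], [0, 0, 0]], "turn": [0, 0, 0, 0, 0]}}

```text
time: 27.6
tool_pos: [0.54, 0.2065, 0.0626]
tcp_rot: [-0.0, 0.982, 0.187, -0.0]
wrist_force: [0.0, -0.3, -16.5]
opening: 0.0119
```

```bash
python3 st.py
```

```text
27.6 [0.53997613 0.2064968  0.06261195] jaw -68.44955716515383 0.011867504044594994 F [  0.04  -0.3  -16.45] M [0.088 0.038 0.119] toslot cm [ 0.01238722 -0.08967964 -0.3611954 ]
```

Call:
{"op": "servo_tool", "data": {"delta_pos": [[0, 0, -0.006], [0, 0, -0.006], [0, 0, -0.006], [0, 0, -0.006], [0, 0, -0.006]], "turn": [0, 0, 0, 0, 0]}}

```text
time: 28.1
tool_pos: [0.54, 0.2065, 0.0626]
tcp_rot: [-0.0, 0.982, 0.187, -0.0]
wrist_force: [0.1, 0.8, -15.6]
opening: 0.0119
```

Call:
{"op": "servo_tool", "data": {"delta_pos": [[0, 0, 0], [0, 0, 0], [0, 0, 0], [0, 0, 0], [0, 0, 0]], "turn": [0, 0, 0, 0, 0]}}

```text
time: 28.6
tool_pos: [0.54, 0.2065, 0.0626]
tcp_rot: [-0.0, 0.982, 0.187, -0.0]
wrist_force: [0.9, -0.6, -15.2]
opening: 0.0118
```

Call:
{"op": "servo_tool", "data": {"delta_pos": [[0, 0, 0], [0, 0, 0], [0, 0, 0], [0, 0, 0], [0, 0, 0]], "turn": [0, 0, 0, 0, 0]}}

```text
time: 29.1
tool_pos: [0.54, 0.2065, 0.0626]
tcp_rot: [0.0, 0.982, 0.187, -0.0]
wrist_force: [-0.3, 0.7, -15.8]
opening: 0.0117
```

```bash
python3 st.py
```

```text
29.1 [0.54003342 0.20648844 0.06257123] jaw -68.44806203636186 0.01169462362292096 F [ -0.25   0.7  -15.82] M [0.035 0.224 0.12 ] toslot cm [ 0.00665831 -0.08884394 -0.35712303]
```

The hold at about 15.5 N is good. I ease off slowly and go back down home.

Call:
{"op": "servo_tool", "data": {"delta_pos": [[0, 0, -0.02], [0, 0, -0.04], [0, 0, -0.06], [0, 0, -0.08], [0, 0, -0.1]], "turn": [0, 0, 0, 0, 0]}}

```text
time: 29.6
tool_pos: [0.5401, 0.2065, 0.0619]
tcp_rot: [-0.0, 0.982, 0.187, 0.0]
wrist_force: [-3.3, -1.5, -6.4]
opening: 0.0116
```

Call:
{"op": "servo_tool", "data": {"delta_pos": [[0, 0, -0.05], [0, 0, -0.1], [0, 0, -0.15], [0, 0, -0.2], [0, 0, -0.2]], "turn": [0, 0, 0, 0, 0]}}

```text
time: 30.1
tool_pos: [0.5411, 0.2069, 0.0603]
tcp_rot: [-0.0, 0.982, 0.187, 0.001]
wrist_force: [0.6, 0.6, 1.2]
opening: 0.0118
```

Call:
{"op": "servo_tool", "data": {"delta_pos": [[0, 0, -0.04], [0, 0, -0.08], [0, 0, -0.12], [0, 0, -0.12], [0, 0, -0.12]], "turn": [0, 0, 0, 0, 0]}}

```text
time: 30.6
tool_pos: [0.5401, 0.2065, 0.0584]
tcp_rot: [0.0, 0.982, 0.187, 0.0]
wrist_force: [1.0, 0.7, -0.3]
opening: 0.012
```

```bash
python3 st.py
```

```text
30.6 [0.54014033 0.20654425 0.05835674] jaw -68.44775874715488 0.01200285470339039 F [ 1.    0.67 -0.31] M [ 0.257 -0.081  0.124] toslot cm [-0.00403334 -0.09442497  0.06432612]
```

Call:
{"op": "servo_tool", "data": {"delta_pos": [[0, 0, -0.03], [0, 0, -0.06], [0, 0, -0.06], [0, 0, -0.06]], "turn": [0, 0, 0, 0]}}

```text
time: 31.0
tool_pos: [0.5399, 0.2065, 0.0577]
tcp_rot: [0.0, 0.982, 0.187, -0.0]
wrist_force: [1.1, 0.6, 0.6]
opening: 0.0118
```

```bash
python3 st.py
```

```text
31.0 [0.53989159 0.20645432 0.05766997] jaw -68.44918206609763 0.011786606398241183 F [1.11 0.59 0.6 ] M [0.169 0.158 0.129] toslot cm [ 0.02084137 -0.08543248  0.13300265]
```

Call:
{"op": "servo_tool", "data": {"delta_pos": [[0, 0, -0.03], [0, 0, -0.03], [0, 0, -0.03], [0, 0, -0.03]], "turn": [0, 0, 0, 0]}}

```text
time: 31.4
tool_pos: [0.5399, 0.2065, 0.0575]
tcp_rot: [-0.0, 0.982, 0.187, -0.0]
wrist_force: [-0.9, 0.8, 1.2]
opening: 0.0119
```

```bash
python3 st.py
```

```text
31.4 [0.53992309 0.20649577 0.05746925] jaw -68.45066726659574 0.011863711397517076 F [-0.89  0.77  1.24] M [0.056 0.366 0.191] toslot cm [ 0.01769051 -0.08957699  0.15307532]
```

The plug is home again and still pressed against the stop (Mz +0.19). I seat it a touch more, then release.

Call:
{"op": "servo_tool", "data": {"delta_pos": [[0, 0, -0.02], [0, 0, -0.02], [0, 0, -0.02]], "turn": [0, 0, 0]}}

```text
time: 31.7
tool_pos: [0.54, 0.2065, 0.0573]
tcp_rot: [-0.0, 0.982, 0.187, -0.0]
wrist_force: [-2.2, 0.7, 4.1]
opening: 0.0121
```

```bash
python3 st.py
```

```text
31.7 [0.53996793 0.20646543 0.05733884] jaw -68.4504152437044 0.012055625496089153 F [-2.24  0.74  4.1 ] M [-0.013  0.566  0.205] toslot cm [ 0.01320711 -0.08654266  0.16611617]
```

Call:
{"op": "servo_tool", "data": {"delta_pos": [[0, 0, 0], [0, 0, 0], [0, 0, 0], [0, 0, 0], [0, 0, 0]], "turn": [0, 0, 0, 0, 0], "hand": 45}}

```text
time: 32.2
tool_pos: [0.54, 0.2064, 0.0572]
tcp_rot: [0.0, 0.982, 0.187, -0.0]
wrist_force: [0.2, 1.6, -0.2]
opening: 0.0372
```

```bash
python3 st.py
```

```text
32.2 [0.54004717 0.20643204 0.05722802] jaw -68.45485195593093 0.03721920790088426 F [ 0.25  1.58 -0.21] M [-0.093  0.173  0.005] toslot cm [ 0.00528322 -0.0832042   0.17719753]
```

Released. I raise straight up, then look.

Call:
{"op": "servo_tool", "data": {"delta_pos": [[0, 0, 1], [0, 0, 3], [0, 0, 6], [0, 0, 9.5], [0, 0, 11]], "turn": [0, 0, 0, 0, 0]}}

```text
time: 32.7
tool_pos: [0.5415, 0.2065, 0.1709]
tcp_rot: [-0.001, 0.982, 0.187, 0.002]
wrist_force: [0.5, 0.5, -0.6]
opening: 0.0391
```

Call:
{"op": "servo_tool", "data": {"delta_pos": [[-1, -0.4, 0], [-2.5, -0.8, 0], [-2.5, -0.8, 0], [-2.5, -0.8, 0]], "turn": [0, 0, 0, 0]}}

```text
time: 33.1
tool_pos: [0.5143, 0.1987, 0.1667]
tcp_rot: [-0.0, 0.982, 0.187, -0.0]
wrist_force: [-0.0, 0.0, 0.1]
opening: 0.0393
```

```bash
python3 - <<'E'
import st
from h import *
for c in('wrist','scene','side'): snap(c,c+'11')
a=load('wrist11')[0];b=load('scene11')[0];c=load('side11')[0]
f=lambda x:cv2.resize(x,(400,300),interpolation=cv2.INTER_CUBIC)
cv2.imwrite('pics/m11.png',np.vstack([np.hstack([f(a[80:300,180:473]),f(b)]),np.hstack([f(c[305:395,220:340]),f(c)])])[:,:,::-1])
E
```

```text
33.1 [0.51433114 0.19871072 0.16667972] jaw -68.40891735465117 0.03934586528189668 F [-0.01  0.03  0.13] M [-0.058  0.129  0.029] toslot cm [  2.57688601   0.68892842 -10.76797172]
```

View pics/m11.png

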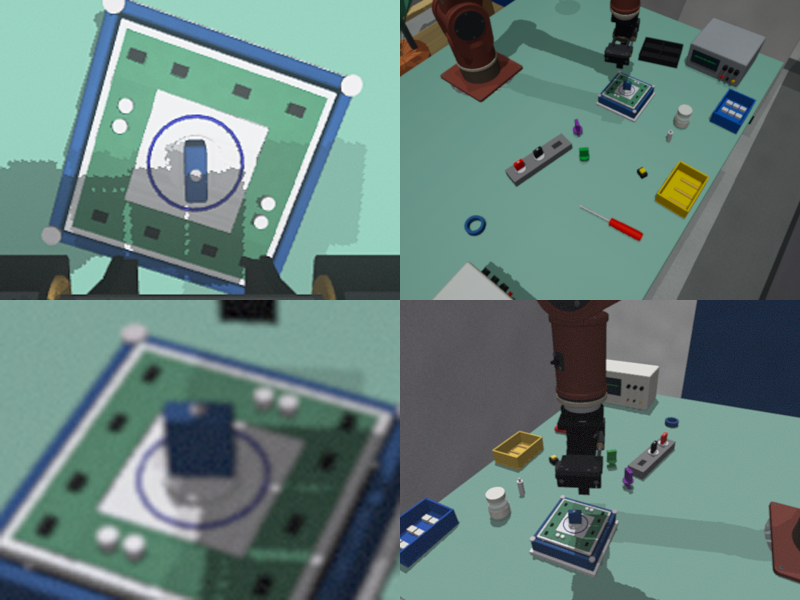

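The plug stands alone in the plate with the wing turned from the slot, at wrist crop (196,172); everything else is where it was. I check its angle and height.

Call:
{"op": "servo_tool", "data": {"delta_pos": [[-1, 2, 1], [-1.5, 4, 2], [-1.5, 4, 2], [-1.5, 4, 2]], "turn": [0, 0, 0, 0]}}

```text
time: 33.65
tool_pos: [0.5003, 0.2386, 0.187]
tcp_rot: [0.0, 0.982, 0.187, 0.0]
wrist_force: [0.1, -0.5, -0.4]
opening: 0.0391
```

```bash
python3 - <<'E'
from h import *
snap('wrist','wrist12'); R=[]
for fn in('wrist11','wrist12'):
    im,d,P=load(fn); up=4
    T=np.linalg.inv(np.array(P['T'])); q=T@[.540,.2064,.09,1]; u=P['cx']+P['fx']*q[0]/-q[2]; v=P['cy']-P['fy']*q[1]/-q[2]
    u0,v0=int(u)-30,int(v)-32; u1,v1=u0+60,v0+64
    g=cv2.resize(im[v0:v1,u0:u1],None,fx=up,fy=up,interpolation=cv2.INTER_CUBIC); h=cv2.cvtColor(g,cv2.COLOR_RGB2HSV)
    m=cv2.inRange(h,(100,100,20),(118,255,255)); m=cv2.morphologyEx(m,cv2.MORPH_OPEN,np.ones((15,15))); n,l,st,c=cv2.connectedComponentsWithStats(m); i=1+np.argmax(st[1:,4]); m=(l==i).astype(np.uint8)*255
    cs,hi=cv2.findContours(m,cv2.RETR_CCOMP,cv2.CHAIN_APPROX_NONE); f=lambda p:(np.array(p)+.5)/up-.5+[u0,v0]
    hs=[k for k in range(len(cs)) if hi[0][k][3]>=0]
    o=max(cs,key=cv2.contourArea); b=f(cv2.boxPoints(cv2.minAreaRect(o)))
    k=max(hs,key=lambda k:cv2.contourArea(cs[k])); M=cv2.moments(cs[k]); dot=f([M['m10']/M['m00'],M['m01']/M['m00']])
    w=np.array([onplane(P,*p,.09)[:2] for p in b]); e=[w[1]-w[0],w[2]-w[1]]; e=max(e,key=np.linalg.norm)
    print(fn,dot,cv2.contourArea(cs[k]),onplane(P,*dot,.09),'depth',pt(P,d,*dot.round()),'ang',np.degrees(np.arctan2(e[1],e[0]))%180,np.linalg.norm(e)); R.append(ray(P,*dot))
print(cross(*R)); print(monitor.sense()['time'])
E
```

```text
Traceback (most recent call last):
ValueError: max() iterable argument is empty
```

```bash
python3 - <<'E'
from h import *
V=[]
for fn in('wrist11','wrist12'):
    im,d,P=load(fn)
    T=np.linalg.inv(np.array(P['T'])); q=T@[.540,.2064,.09,1]; u=P['cx']+P['fx']*q[0]/-q[2]; v=P['cy']-P['fy']*q[1]/-q[2]
    u0,v0=int(u)-40,int(v)-40; print(fn,u0,v0); V.append(cv2.resize(im[v0:v0+80,u0:u0+80],(400,400),interpolation=cv2.INTER_CUBIC))
cv2.imwrite('pics/m12.png',np.hstack(V)[:,:,::-1])
E
```

```text
wrist11 281 167
wrist12 337 165
```

View pics/m12.png

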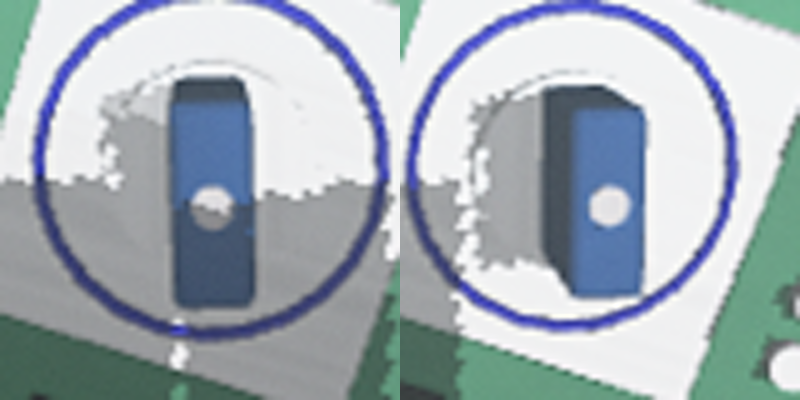

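The crops show the top face clearly. The centre dot is at crop (212,208) in the first view and (209,206) in the second.

```bash
python3 - <<'E'
from h import *
_,d1,A=load('wrist11');_,d2,B=load('wrist12')
c=lambda o,x,y:(o[0]+(x+.5)/5-.5,o[1]+(y+.5)/5-.5)
a=c((281,167),212,208);b=c((337,165),209,206)
print(cross(ray(A,*a),ray(B,*b)),pt(A,d1,*map(round,a)),pt(B,d2,*map(round,b)))
for p,q in(((246,110),(241,296)),((174,108),(172,296))):
    e=onplane(B,*c((337,165),*p),.09)-onplane(B,*c((337,165),*q),.09); print(np.degrees(np.arctan2(e[1],e[0])),np.linalg.norm(e))
for p,q in(((170,103),(176,303)),((248,103),(254,303))):
    e=onplane(A,*c((281,167),*p),.09)-onplane(A,*c((281,167),*q),.09); print(np.degrees(np.arctan2(e[1],e[0])),np.linalg.norm(e))
# flange & plate depth heights
print(monitor.sense()['time'])
E
```

```text
(array([0.5403795 , 0.20569933, 0.09144269]), np.float64(9.566540028778246e-06)) [0.54052145 0.20575665 0.09154005] [0.54011858 0.20588608 0.09128743]
22.859101182673683 0.028539684864655263
23.19069166408683 0.028840946817664675
23.146324279296575 0.028364066373725676
23.800892034624923 0.02837377776307004
33.7
```

The wing is at 23.2°, so it has turned 69.9° (1.22 rad), which is at the stop. Its top is at 91.4 mm. Less the +1.2 mm bias seen in the earlier height measurements, that matches 90 mm for fully home.

```bash
python3 -c "
from h import *
print(robot.sign_off())"
```

```text
the job is handed in; nothing more can be done
None
```

The blue plug is in the fixture's slot, locked against its clockwise stop, pull-tested and released. I handed the job in at about 34 s; no verdict was given.

**Fit and turn:** The plug went down without any side load, and the flange met the plate with about 5 N of push. Turned clockwise, the foot touched one stop pin first. After I relieved the side force it sat firmly on the stop, at 0.35 N m.

**Pull test:**
- There was about 4.1 mm of free play before the foot began to lift the plate.
- The pull rose in small steps. The wrist readings include about 0.6 N of plug weight and some pin friction.
- On the first hold the pull crept past the aim to about 19.3 N at the wrist, which I estimate as 17 to 18 N on the plate, under the 20 N limit. I trimmed it back to about 17 N for 1.5 s, then held 15 to 16 N for a further 1.5 s before easing off and lowering the plug home.
- The grip did not slip: in the wrist pictures the wing stayed in the same place between the pads.

**Last checks after letting go:**
- **Angle:** the wing stands 69.9° (1.22 rad) from the slot's direction, which matches the stop.
- **Height:** the wing's top measured 91.4 mm, against 90 mm for fully home. My earlier height measurements also read about 1 mm high, so I take it as fully home.
- **Surroundings:** the red and black plugs, both look-alikes and the other things look undisturbed in the scene and side views.

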